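Sweep spent cartridges into the waste pen and bolt it

TASK

Take the hand sweeper by its leaning handle and sweep all three spent cartridges along the bench into the waste pen under the narrow shelf, without touching them with the gripper, then stand the sweeper upright on its blade on the bench clear of the pen. With all three cartridges right inside, behind the line of the bolt, slide the bolt across the pen's mouth fully home into its keeper. Leave everything else on the bench where it is.

Things in the scene. Friction and masses are not known exactly. Their poses are not given: they have to be found in the camera images.
- pen: Waste pen fixed to the bench: three aluminium walls 50 mm high, 5 mm thick, flush floor; inside 126 mm wide (y) and 170 mm deep (x). Two low lips, 24 mm high, flare out from the mouth to x -33, y +-88 mm. Origin: middle of its open mouth, on the bench; x points into the pen, y along the mouth towards the bolt's barrel. Other pen offsets are in this frame.
- pen_shelf (a point): Middle of the lower front edge of the narrow white shelf above the mouth, 220 mm over the bench, at pen x -43, y 10 mm. The shelf is 78 mm deep (pen x -43 to 35), 200 mm long (y -90 to 110), 15 mm thick; jars on it reach 285 mm. It stands on two 12 mm posts at pen x 30, y -82 and 102 mm. The gripper must lean back to work under it.
- pen_keeper (a point): Keeper: the dark steel socket the bolt's bar ends in, at pen x 10, y -79, 20 mm above the bench. The bar, 12 mm thick, crosses the mouth at pen x 4 to 16 mm, 14 to 26 mm above the bench. Its dark barrel, at the other end, is a channel open to the front at pen x 0 to 24, y 68 to 276 mm, 37 mm high.
- bolt (a joint): Travel of the bolt in m: 0 fully drawn (mouth open), 0.160 fully home in the keeper. It slides along pen -y and stays where it is left.
- bolt_knob (a point): Grip point of the bolt's upright square steel knob, 18 x 18 mm, 52 mm above the bench, 19 mm below the knob's top. The knob stands on a cross arm 50 mm in front of the mouth (pen x -50 mm), just below the shelf's front edge. Pen y is 252 mm at joint 0 and 92 mm at joint 0.160.
- sweeper: Hand sweeper standing on its steel blade: 80 mm wide (y), 34 mm thick, 45 mm tall, a 27 mm wing flaring forward at each end (about 102 mm over the tips); 0.35 kg. Origin: middle of the blade's front face at its lower edge; x is the sweeping direction, z up. Its handle leans back, towards -x.
- sweeper_grip (a point): Grip point on the axis of the sweeper's black handle, 30 mm wide (y), 20 mm thick, leaning back 35 degrees from vertical. 62 mm behind the blade's face, 106 mm above its lower edge; the handle goes on 37 mm beyond it, to 142 mm high. Axes as the sweeper's.
- cart1: spent filter cartridge, a white block with grey end caps, 64 mm long (x), 30 mm wide (y), 28 mm high, 0.06 kg; origin at the centre of its underside.
- cart2: spent filter cartridge, a white block with grey end caps, 64 mm long (x), 30 mm wide (y), 28 mm high, 0.06 kg; origin at the centre of its underside.
- cart3: spent filter cartridge, a white block with grey end caps, 64 mm long (x), 30 mm wide (y), 28 mm high, 0.06 kg; origin at the centre of its underside.
- jar: amber jar with a paper label, 60 mm across, 110 mm tall, beside the pen; bystander. Origin at the centre of its underside.
- wrench: steel wrench, 150 mm, lying flat; bystander. Origin at the centre of its underside.
- rack: cream tube rack, 200 x 60 x 80 mm, with capped tubes; bystander. Origin at the centre of its underside.
- beaker: glass beaker, 80 mm across, 100 mm tall; bystander. Origin at the centre of its underside.
- solvent: clear solvent bottle, 80 mm across, 150 mm tall; bystander. Origin at the centre of its underside.
- tipbox: grey tip box, 120 x 80 x 60 mm; bystander. Origin at the centre of its underside.
- pipette: cream pipette lying flat, 240 mm long, 24 mm thick; bystander. Origin at the centre of its underside.
Things that resemble listed ones, but are neither listed nor needed, are in the scene too. What is shaped like the cart3 but brown or turquoise is not meant.

How it is judged:
By the outcome, as a careful person would: the job done as asked, in the order asked, and still so for the second after the job is handed in, with the robot touching nothing.
It also fails if it takes over 72 s, if anything falls off the work surface, if the arm or the gripper's body presses on something with over 40 N, if the wrist force passes 120 N, or if a joint passes its speed limit or range.

ROBOT

A 7-joint arm with a two-finger parallel gripper is mounted at the origin on the work surface. World frame = base frame: x ahead of the robot, y to its left, z up, the work surface at z = 0. Lengths are in m, angles in rad, forces in N, time in s.
With the tool pointing down it reaches from about 0.4 to 0.925 m from the base axis. Payload 5.6 kg.
Tool frame: the origin (TCP) lies between the finger pads; the fingertips stand 11 mm ahead of it and the grasp point (between the pads) lies 8 mm behind it; z points along the fingers, y is the line along which they close (so a half turn about z gives the same grasp; the last joint's range is limited). The gripper opens to 85 mm and grips with 20 to 120 N. Pads are 22 mm wide; open, the fingers measure 114 mm over their backs; the gripper's body (76 mm by 85 mm) begins 54 mm behind the grasp point. The pads swing forward as they close: fully open they stand 13 mm farther back than shut.
Start: joints at [-1.331, 0.468, -0.012, 1.603, 0.006, 1.071, -0.056], TCP at [0.181, 0.624, 0.218] pointing down, gripper open.
Joint ranges: [-2.53, 2.53], [-0.31, 2.02], [-1.57, 1.55], [0.28, 2.44], [-1.29, 4.43], [0.15, 1.84], [-2.92, 2.92]. Speed limits (rad/s): [2.57, 2.57, 3.14, 3.14, 3.14, 3.14, 3.14].

INTERFACE

Orientations are given as a rotation vector (axis times angle).
In Python, from station import get_state, get_image, camera_model, finish_job, find_in gives the robot as it stands.
- The arm moves only by the shell command python3 -m handwheel 'ROWS' [FORCE]. ROWS is JSON, a list of rows, each a list of 3 entries, a list of its own where there are three numbers: the shift along the tool's x, y, z in units of 200 mm (1.0 is 200 mm), then the turn, a rotation vector about the tool's x, y, z in units of 60 degrees (1.0 is 60 degrees), then the opening, from 0 (shut) to 1 (fully open). A call has 1 to 8 rows; each row shifts and turns the commanded pose from where the row before left it, along the tool's axes as they then stand; what a row does not reach is not made up. A row lasts 1/8 s, in which the tool goes at most 62.5 mm and 10.7 degrees, less where a joint would pass 70% of its speed; a pose out of reach is approached as far as the arm can. A call with a number of a shift or a turn outside -1 to 1 is refused whole. A call with a gripper value outside its range is refused whole. The fingers move at their own pace and stop on an object; FORCE is the grip in N (left out, the last holds). Time passes only in rows, so rows that do not move let the fingers close. It gives the time, the measured TCP pose, the force, the opening and the grip force at its end, in the units of the state.
- get_state(): the state, without advancing time (a new reading comes with each control period).
- get_image(name): name is "scene" or "side" or "wrist"; returns the picture (480x640x3 uint8, red, green, blue); there is no depth.
- camera_model(name): a dict with "mtx" (3x3 intrinsics, pixels), "world_from_camera" (4x4, takes a point from camera to world coordinates). Camera axes: x right, y up, looking along -z (the intrinsics and any distortion apply to the point x, -y, -z); pixel columns grow to the right and rows downward; lengths in m; the calibration is good to about 2 mm. A picture is of the moment at which its call begins: read the wrist's pose just before it. camera_model takes no time and is no camera call; for the wrist camera it gives the pose at the moment of the call.
- finish_job(): hands the job in; it is judged then, once.
Trained networks look in the newest picture that a camera, given by its name, has taken for a name from the list of things; names that differ only in an ending like _2 or _b are one class to them, and where a whole thing is asked for, a point or a joint stands for the part that bears it (a point fixed in the world has none). Each returns a list of dicts, best first, with "p" (0 to 1); they miss things now and then, are a little off and sometimes report something else, mostly with a low value. They report only what shows in the picture. A call takes as long as a camera call. They do not tell look-alikes from the thing itself.
- find_in(camera, name): "extent" ([left, top, right, bottom] as shares, 0 to 1, of the picture: columns of its width, rows of its height, round what is visible of it).
The state is a dict: "t": time; "qpos": joint angles; "joint_velocities": joint speeds; "joint_efforts": joint torques, N m; "eef_pos": TCP position; "eef_rot": TCP orientation; "contact_force": force on the tool from outside, world axes, zero at the start; "wrist_torque": the same for the moment, N m; "grip_width": opening from 0.0 (shut) to 1.0 (fully open); "gripper_force": force on a finger pad.
Only numpy, scipy, OpenCV 4.12 (cv2) and the standard library are available. Lean on these libraries where they do the work, as an engineer would, in place of code of your own. Each camera call takes 0.05 s, during which the arm holds its last target. There are 200 camera calls.

## Working session

There is one attempt and no reset: what is moved stays moved. The work goes in short steps, Python scripts to look and compute and a shell command to move; the robot and the scene stay as the last step left them, time stands still between calls to the robot, and variables do not carry over. Pictures are saved under pics/ and viewed, at most 10 in all, crops included, and the job is handed in when it is done.

```bash
ls; mkdir -p pics
cat > h.py <<'E'
import numpy as np, cv2
from station import *
from scipy.spatial.transform import Rotation as R
def snap(n,f=None):
    im=get_image(n); 
    if f: cv2.imwrite('pics/'+f,im[:,:,::-1])
    return im
def ray(n,u,v,m=None):
    m=m or camera_model(n); K=np.array(m['mtx']); T=np.array(m['world_from_camera'])
    d=np.linalg.inv(K)@[u,v,1]; d=np.array([d[0],-d[1],-d[2]])
    return T[:3,3],T[:3,:3]@d
def atz(n,u,v,z,m=None):
    o,d=ray(n,u,v,m); return o+d*(z-o[2])/d[2]
def proj(n,P,m=None):
    m=m or camera_model(n); K=np.array(m['mtx']); T=np.array(m['world_from_camera'])
    p=T[:3,:3].T@(np.array(P)-T[:3,3]); q=K@[p[0],-p[1],-p[2]]; return q[:2]/q[2]
def tri(obs):
    A=np.zeros((3,3));b=np.zeros(3)
    for o,d in obs:
        d=d/np.linalg.norm(d);M=np.eye(3)-np.outer(d,d);A+=M;b+=M@o
    return np.linalg.solve(A,b)
E
python3 - <<'E'
from h import *
for n in ['scene','side']:
    m=camera_model(n);print({k:np.round(v,3).tolist() if not isinstance(v,str) else v for k,v in m.items()})
    snap(n,n+'0.png')
    for k in ['pen','bolt_knob','sweeper','sweeper_grip','cart1','jar','pen_keeper','pen_shelf','wrench']:
        try:
            for r in find_in(n,k)[:5]:
                e=np.array(r['extent'])*[640,480,640,480];print(n,k,round(r['p'],2),e.round())
        except Exception as ex: print(k,ex)
s=get_state();print(s['eef_pos'],s['eef_rot'],s['t'])
E
```

```text
pics
{'mtx': [[517.668, 0.0, 310.235], [0.0, 517.668, 229.454], [0.0, 0.0, 1.0]], 'world_from_camera': [[-0.338, -0.803, 0.49, 1.228], [0.941, -0.284, 0.183, 0.243], [-0.007, 0.523, 0.852, 1.288], [0.0, 0.0, 0.0, 1.0]]}
scene pen 0.73 [320. 214. 424. 361.]
scene sweeper 0.93 [197. 173. 251. 234.]
scene sweeper_grip 0.66 [199. 177. 250. 230.]
scene cart1 0.78 [318. 232. 338. 252.]
scene cart1 0.76 [270. 185. 298. 205.]
scene cart1 0.69 [241. 241. 271. 254.]
scene cart1 0.61 [297. 269. 310. 294.]
scene cart1 0.49 [300. 177. 328. 200.]
scene jar 0.77 [408. 263. 436. 299.]
scene jar 0.31 [196. 175. 251. 234.]
scene pen_keeper 0.74 [317. 215. 422. 361.]
scene pen_shelf 0.7 [319. 217. 422. 359.]
scene wrench 0.81 [324. 207. 363. 231.]
scene wrench 0.7 [299. 270. 309. 297.]
scene wrench 0.41 [382. 218. 395. 238.]
{'mtx': [[471.889, 0.0, 317.511], [0.0, 471.889, 235.098], [0.0, 0.0, 1.0]], 'world_from_camera': [[-0.884, 0.34, -0.32, 0.145], [-0.467, -0.622, 0.629, 0.789], [0.015, 0.706, 0.709, 1.03], [0.0, 0.0, 0.0, 1.0]]}
side pen 0.67 [236. 317. 266. 357.]
side pen 0.59 [344. 173. 382. 226.]
side pen 0.58 [178. 198. 335. 361.]
side bolt_knob 0.6 [318. 313. 332. 339.]
side bolt_knob 0.41 [171. 346. 211. 397.]
side sweeper 0.68 [342. 173. 384. 223.]
side sweeper 0.55 [184. 198. 338. 357.]
side sweeper_grip 0.97 [343. 172. 384. 228.]
side sweeper_grip 0.73 [179. 198. 338. 358.]
side cart1 0.74 [376. 266. 401. 288.]
side cart1 0.71 [270. 247. 292. 263.]
side cart1 0.7 [312. 269. 331. 288.]
side cart1 0.69 [377. 240. 391. 259.]
side jar 0.88 [237. 316. 263. 356.]
side pen_keeper 0.95 [182. 199. 339. 358.]
side pen_shelf 0.64 [179. 200. 335. 358.]
side pen_shelf 0.28 [263. 347. 300. 403.]
side wrench 0.54 [323. 280. 362. 319.]
[0.18141313 0.62419219 0.2182151 ] [4.42839923e-01 3.11020202e+00 1.12747867e-04] 1.0
```

```bash
python3 -c "
import cv2
a=cv2.imread('pics/scene0.png')[150:380,170:476];cv2.imwrite('pics/sc.png',cv2.resize(a,None,fx=2.6,fy=2.6,interpolation=2))
a=cv2.imread('pics/side0.png')[160:420,150:430];cv2.imwrite('pics/sd.png',cv2.resize(a,None,fx=2.3,fy=2.3,interpolation=2))"
```

```text
(no output)
```

View pics/sc.png

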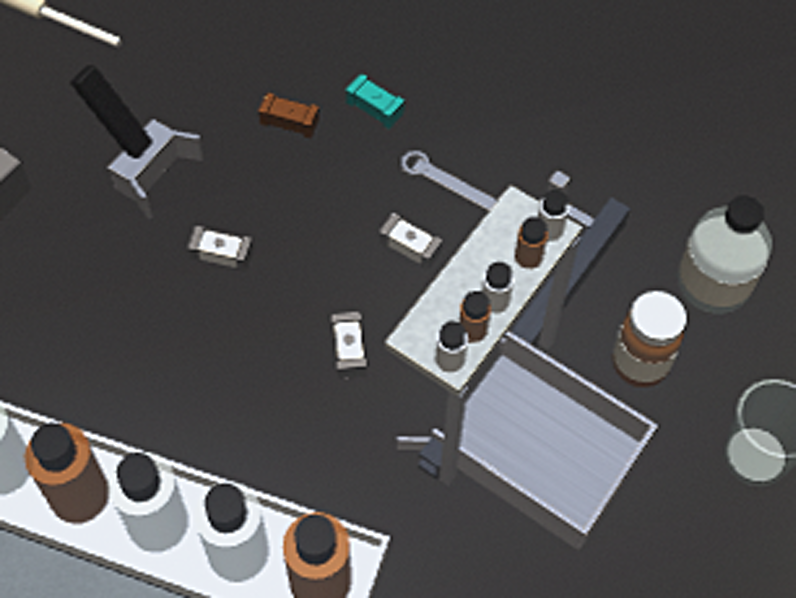

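View pics/sd.png

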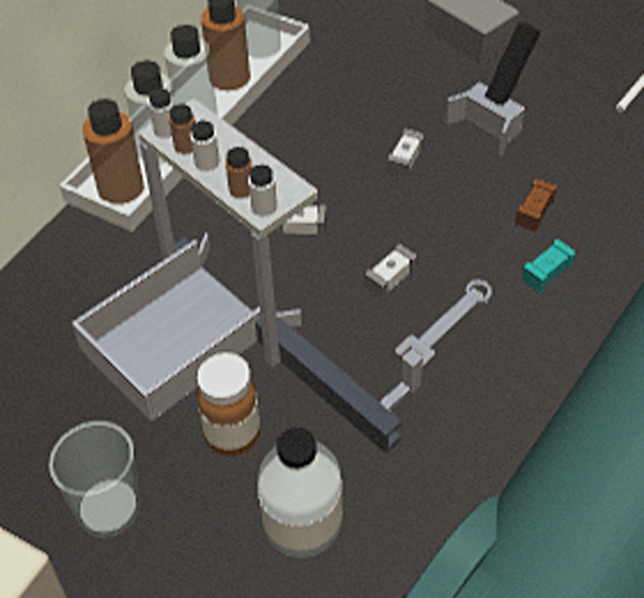

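```bash
cat > fit.py <<'E'
from h import *
from scipy.optimize import least_squares
mc=dict(scene=camera_model('scene'),side=camera_model('side'))
S=lambda u,v:('scene',(170+(u+.5)/2.6-.5,150+(v+.5)/2.6-.5))
D=lambda u,v:('side',(150+(u+.5)/2.3-.5,160+(v+.5)/2.3-.5))
def fit(pts,x0,print_res=True):
    f=lambda x:np.concatenate([proj(c,np.r_[x[:2]+np.array([[np.cos(x[2]),-np.sin(x[2])],[np.sin(x[2]),np.cos(x[2])]])@np.array(P[:2]),P[2]],mc[c])-uv for P,(c,uv) in pts])
    r=least_squares(f,x0,loss='soft_l1');
    print('pose',r.x.round(4),'deg',np.degrees(r.x[2]).round(1));print(f(r.x).reshape(-1,2).round(1).tolist());return r.x
E
python3 - <<'E'
from fit import *
m=.001
pen=[((.175,.068,.05),S(656,427)),((.175,-.068,.05),S(587,533)),((.175,.068,.05),D(150,390)),((.175,-.068,.05),D(75,323)),
((-.043,-.09,.235),S(386,343)),((.035,-.09,.235),S(460,388)),((.035,.11,.235),S(583,228)),((-.043,.11,.235),S(510,186)),
((.035,-.09,.235),D(142,135)),((.035,.11,.235),D(262,228)),((-.043,.11,.235),D(316,190)),((-.05,.252,.071),S(560,179)),((-.05,.252,.071),D(415,347))]
g=atz('scene',*S(450,390)[1],0);g2=atz('scene',*S(620,480)[1],0)
fit(pen,[g[0],g[1],np.arctan2(*(g2-g)[[1,0]])])
sw=[((-.083,0,.136),S(88,74)),((-.083,0,.136),D(528,32)),((.0247,.051,.045),S(200,134)),((.0247,-.051,.045),S(140,197)),((.0247,-.051,.045),D(450,98)),((.0247,.051,.045),D(504,132))]
g=atz('scene',*S(140,150)[1],0.04);g2=atz('scene',*S(180,180)[1],0.04)
fit(sw,[g[0],g[1],np.arctan2(*(g2-g)[[1,0]])])
for n,a,b in [('A',S(220,243),D(406,146)),('B',S(411,236),D(391,265)),('C',S(348,339),D(305,217)),('knob',S(560,179),D(415,347)),('handletop',S(88,74),D(528,32)),('shelfcorner',S(510,186),D(316,190))]:
    print(n,tri([ray(*[a[0],*a[1]]),ray(*[b[0],*b[1]])]).round(4),atz(a[0],*a[1],.028).round(4))
for n,p,q in [('Aax',(193,240),(248,247)),('Bax',(386,228),(437,247)),('Cax',(346,318),(351,361)),('wrench',(412,160),(590,220)),('traycorner',(390,540),(0,403)),('brown',(289,110),(376,96)),('jar',(645,365),(640,380)),('tipbox',(0,150),(18,165))]:
    P=atz('scene',*S(*p)[1],.015);Q=atz('scene',*S(*q)[1],.015);print(n,P.round(3),Q.round(3),np.degrees(np.arctan2(*(Q-P)[[1,0]])).round(1))
E
```

```text
pose [0.6714 0.1451 1.2914] deg 74.0
[[0.7, -1.1], [-0.2, 0.6], [-1.3, 2.3], [-1.3, -0.2], [-0.7, 0.1], [-0.2, 1.5], [-0.6, -0.6], [-0.4, -0.6], [-2.1, -1.9], [-0.1, 0.1], [1.4, -1.0], [0.7, -2.4], [2.4, 5.1]]
pose [ 0.5278 -0.2662  1.2873] deg 73.8
[[-1.3, -0.9], [2.2, -2.2], [0.7, 0.9], [0.7, 0.8], [-0.9, -0.2], [0.4, 0.5]]
A [ 0.5979 -0.1599  0.0278] [ 0.5976 -0.1603  0.028 ]
B [0.5199 0.032  0.0263] [0.5203 0.0316 0.028 ]
C [0.6551 0.0083 0.0182] [0.6593 0.0098 0.028 ]
knob [0.4265 0.1645 0.0787] [0.3955 0.1642 0.028 ]
handletop [ 0.5068 -0.3397  0.1333] [ 0.4384 -0.3958  0.028 ]
shelfcorner [0.5553 0.1364 0.234 ] [0.4229 0.1144 0.028 ]
Aax [ 0.598 -0.194  0.015] [ 0.586 -0.134  0.015] 101.2
Bax [0.513 0.    0.015] [0.517 0.061 0.015] 86.1
Cax [ 0.631 -0.003  0.015] [0.676 0.019 0.015] 26.1
wrench [ 0.418 -0.002  0.015] [0.428 0.209 0.015] 87.3
traycorner [0.841 0.119 0.015] [ 0.84  -0.303  0.015] -90.1
brown [ 0.4   -0.159  0.015] [ 0.347 -0.07   0.015] 120.7
jar [0.579 0.307 0.015] [0.597 0.306 0.015] -2.7
tipbox [ 0.562 -0.45   0.015] [ 0.573 -0.421  0.015] 68.3
```

```bash
cat > plan.py <<'E'
from h import *
import json,sys
PEN=np.array([.6714,.1451]); PY=74.0
def p2w(x,y): 
    a=np.radians(PY); return PEN+[x*np.cos(a)-y*np.sin(a),x*np.sin(a)+y*np.cos(a)]
def w2p(P):
    a=np.radians(PY); d=np.array(P[:2])-PEN; return np.array([d[0]*np.cos(a)+d[1]*np.sin(a),-d[0]*np.sin(a)+d[1]*np.cos(a)])
def Rt(head,lean):   # tool: heading of forward (deg), lean back (deg); tool y = right of fwd
    h=np.radians(head);l=np.radians(lean);f=np.array([np.cos(h),np.sin(h),0])
    z=np.sin(l)*f-np.cos(l)*np.array([0,0,1.]); y=np.array([np.sin(h),-np.cos(h),0]); x=np.cross(y,z)
    return R.from_matrix(np.c_[x,y,z])
def cur():
    s=get_state(); return np.array(s['eef_pos']),R.from_rotvec(s['eef_rot'])
def rows(way,g,start=None):
    """way: list of (tcp pos, Rot, n)"""
    p,r=start or cur(); out=[]
    for P,Q,n in way:
        P=np.array(P);w=(r.inv()*Q).as_rotvec()/n; dp=(P-p)/n
        for i in range(n):
            sh=r.inv().apply(dp)/.2; tn=w/np.radians(60)
            sh=sh.round(3)+0.;tn=tn.round(3)+0.
            out.append([sh.tolist(),tn.tolist(),g]); p=p+r.apply(sh*.2); r=r*R.from_rotvec(tn*np.radians(60))
        if np.linalg.norm(dp)>.0625 or np.degrees(np.linalg.norm(w))>10.7: print('TOO FAST',np.linalg.norm(dp),np.degrees(np.linalg.norm(w)))
    for i in range(0,len(out),8): print(json.dumps(out[i:i+8]).replace(' ',''))
    return p,r
def grip(P,Rq,back=0): # tcp for grasp point at P
    return np.array(P)+Rq.as_matrix()[:,2]*(.008-back)
E
python3 - <<'E'
from plan import *
Q=Rt(74,40);G=np.array([.5105,-.3257,.106])
p,r=cur()
rows([([.22,.56,.42],Rt(150,5),4),([.42,.15,.45],Rt(100,15),8),([.46,-.30,.40],Rt(80,30),9),(grip(G,Q,.13),Q,5)],1)
E
```

```text
[[[-0.069,-0.064,-0.252],[-0.002,0.021,0.057],1],[[-0.067,-0.059,-0.254],[-0.002,0.021,0.057],1],[[-0.065,-0.055,-0.255],[-0.002,0.021,0.057],1],[[-0.062,-0.05,-0.257],[-0.002,0.021,0.057],1],[[-0.233,-0.16,-0.039],[-0.018,0.019,0.103],1],[[-0.248,-0.133,-0.047],[-0.018,0.019,0.103],1],[[-0.26,-0.105,-0.054],[-0.018,0.019,0.103],1],[[-0.269,-0.075,-0.061],[-0.018,0.019,0.103],1]]
[[[-0.274,-0.044,-0.068],[-0.018,0.019,0.103],1],[[-0.276,-0.013,-0.074],[-0.018,0.019,0.103],1],[[-0.274,0.018,-0.079],[-0.018,0.019,0.103],1],[[-0.269,0.048,-0.084],[-0.018,0.019,0.103],1],[[-0.249,-0.021,-0.036],[-0.014,0.028,0.034],1],[[-0.248,-0.012,-0.044],[-0.014,0.028,0.034],1],[[-0.247,-0.002,-0.051],[-0.014,0.028,0.034],1],[[-0.245,0.007,-0.059],[-0.014,0.028,0.034],1]]
[[[-0.243,0.017,-0.066],[-0.014,0.028,0.034],1],[[-0.24,0.026,-0.072],[-0.014,0.028,0.034],1],[[-0.237,0.036,-0.079],[-0.014,0.028,0.034],1],[[-0.233,0.046,-0.085],[-0.014,0.028,0.034],1],[[-0.229,0.055,-0.091],[-0.014,0.028,0.034],1],[[-0.183,0.046,0.126],[-0.012,0.033,0.017],1],[[-0.186,0.048,0.121],[-0.012,0.033,0.017],1],[[-0.189,0.049,0.115],[-0.012,0.033,0.017],1]]
[[[-0.192,0.051,0.109],[-0.012,0.033,0.017],1],[[-0.195,0.054,0.103],[-0.012,0.033,0.017],1]]
```

```bash
python3 -m handwheel '[[[-0.07,-0.06,-0.25],[0,0.02,0.06],1],[[-0.07,-0.06,-0.25],[0,0.02,0.06],1],[[-0.065,-0.055,-0.255],[0,0.02,0.06],1],[[-0.06,-0.05,-0.255],[0,0.02,0.06],1],[[-0.23,-0.16,-0.04],[-0.02,0.02,0.1],1],[[-0.25,-0.13,-0.05],[-0.02,0.02,0.1],1],[[-0.26,-0.1,-0.05],[-0.02,0.02,0.1],1],[[-0.27,-0.07,-0.06],[-0.02,0.02,0.1],1]]'
python3 -m handwheel '[[[-0.27,-0.04,-0.07],[-0.02,0.02,0.1],1],[[-0.28,-0.01,-0.07],[-0.02,0.02,0.1],1],[[-0.27,0.02,-0.08],[-0.02,0.02,0.1],1],[[-0.27,0.05,-0.08],[-0.02,0.02,0.1],1],[[-0.25,-0.02,-0.04],[-0.015,0.03,0.035],1],[[-0.25,-0.01,-0.04],[-0.015,0.03,0.035],1],[[-0.25,0,-0.05],[-0.015,0.03,0.035],1],[[-0.245,0.01,-0.06],[-0.015,0.03,0.035],1]]'
python3 -c "
from plan import *
s=get_state();print(s['t'],s['qpos'])
Q=Rt(74,40);G=np.array([.5105,-.3257,.106])
rows([(grip(G,Q,.14),Q,8)],1)"
```

```text
t: 2.0
eef_pos: [0.3207, 0.3552, 0.4352]
eef_rot: [-1.386, -2.656, -0.147]
contact_force: [0.5, 0.6, 0.7]
grip_width: 0.998
gripper_force: 0.0
t: 3.0
eef_pos: [0.4437, -0.0479, 0.4249]
eef_rot: [-1.985, -2.043, -0.423]
contact_force: [1.8, -0.9, -0.1]
grip_width: 1.002
gripper_force: 0.0
3.0 [-0.54703421 -0.038636    0.84686307  1.80914156 -0.35301591  1.46953617
  0.38283871]
[[[-0.26,0.018,0.04],[-0.016,0.036,0.033],1],[[-0.261,0.027,0.031],[-0.016,0.036,0.033],1],[[-0.261,0.035,0.021],[-0.016,0.036,0.033],1],[[-0.26,0.044,0.012],[-0.016,0.036,0.033],1],[[-0.259,0.053,0.003],[-0.016,0.036,0.033],1],[[-0.257,0.062,-0.006],[-0.016,0.036,0.033],1],[[-0.254,0.071,-0.014],[-0.016,0.036,0.033],1],[[-0.251,0.08,-0.022],[-0.016,0.036,0.033],1]]
```

```bash
python3 -m handwheel '[[[-0.26,0.02,0.04],[-0.015,0.035,0.035],1],[[-0.26,0.03,0.03],[-0.015,0.035,0.035],1],[[-0.26,0.035,0.02],[-0.015,0.035,0.035],1],[[-0.26,0.045,0.01],[-0.015,0.035,0.035],1],[[-0.26,0.05,0],[-0.015,0.035,0.035],1],[[-0.255,0.06,-0.01],[-0.015,0.035,0.035],1],[[-0.255,0.07,-0.01],[-0.015,0.035,0.035],1],[[-0.25,0.08,-0.02],[-0.015,0.035,0.035],1]]'
python3 -c "
from plan import *
s=get_state();print(s['t'],s['qpos'])
Q=Rt(74,40);G=np.array([.5105,-.3257,.106]);p,r=cur()
print('err',(grip(G,Q,.14)-p).round(4),(r.inv()*Q).as_rotvec().round(3))
m=camera_model('wrist');print(proj('wrist',G,m),proj('wrist',[.5278,-.2662,0],m))
snap('wrist','w1.png')
for n in ['wrist','scene','side']:
  if n!='wrist': snap(n)
  for k in ['sweeper','sweeper_grip']:
    for q in find_in(n,k)[:3]: print(n,k,round(q['p'],2),(np.array(q['extent'])*[640,480,640,480]).round())
"
```

```text
t: 4.0
eef_pos: [0.4848, -0.4078, 0.2079]
eef_rot: [-2.105, -1.557, -0.739]
contact_force: [0.7, -0.3, 0.4]
grip_width: 0.998
gripper_force: 0.0
4.0 [ 0.40790649  0.85437851  0.86218401  1.44320564 -0.97153959  1.78189069
  1.10932943]
err [ 0.0023  0.0006 -0.0008] [-0.007  0.009 -0.02 ]
[330.58589614 221.35995196] [330.66453892 215.49890202]
wrist sweeper 0.68 [288. 177. 377. 243.]
wrist sweeper_grip 0.59 [287. 176. 376. 242.]
wrist sweeper_grip 0.52 [340. 104. 375. 155.]
scene sweeper 0.77 [196. 176. 252. 233.]
scene sweeper 0.62 [320. 215. 424. 360.]
scene sweeper_grip 0.72 [195. 173. 249. 234.]
side sweeper 0.61 [342. 169. 385. 227.]
side sweeper_grip 0.76 [344. 171. 386. 227.]
side sweeper_grip 0.17 [263. 346. 300. 401.]
```

View pics/w1.png

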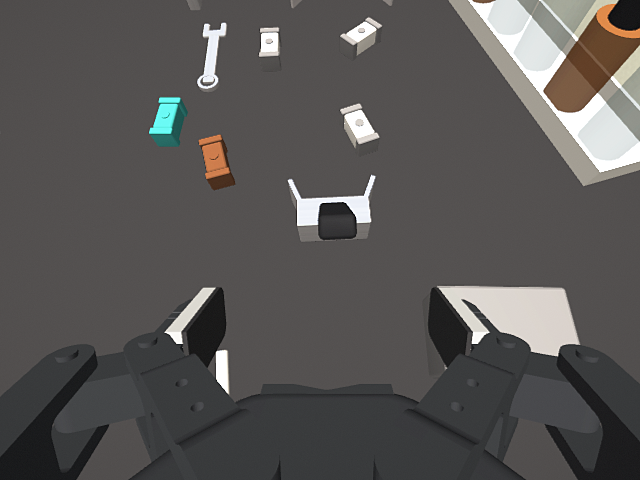

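```bash
python3 -c "
from plan import *
m=camera_model('wrist')
# wing tips / blade in world
for u,v,z in [(291,181,.045),(374,178,.045),(298,241,0),(371,237,0)]: print(atz('wrist',u,v,z,m).round(4))
o,d=ray('wrist',338,221,m);print('handle end at z.136',atz('wrist',338,221,.136,m).round(4))
Q=Rt(74,40);G=np.array([.5145,-.3265,.106]);
rows([(grip(G,Q,0),Q,6)],1)"
```

```text
[ 0.4918 -0.2297  0.045 ]
[ 0.5838 -0.2537  0.045 ]
[ 0.4816 -0.2845  0.    ]
[ 0.567  -0.3049  0.    ]
handle end at z.136 [ 0.513  -0.3381  0.136 ]
[[[-0.001,0.006,0.119],[-0.001,0.002,-0.003],1],[[-0.002,0.006,0.119],[-0.001,0.002,-0.003],1],[[-0.002,0.006,0.119],[-0.001,0.002,-0.003],1],[[-0.002,0.005,0.119],[-0.001,0.002,-0.003],1],[[-0.002,0.005,0.119],[-0.001,0.002,-0.003],1],[[-0.003,0.005,0.119],[-0.001,0.002,-0.003],1]]
```

```bash
python3 -m handwheel '[[[0,0.006,0.12],[0,0,0],1],[[0,0.006,0.12],[0,0,0],1],[[0,0.006,0.12],[0,0,0],1],[[-0.005,0.005,0.12],[0,0,0],1],[[-0.005,0.005,0.12],[0,0,0],1],[[-0.005,0.005,0.12],[0,0,-0.01],1],[[0,0,0],[0,0,0],0.6]]' 60
python3 -m handwheel '[[[0,0,0],[0,0,0],0],[[0,0,0],[0,0,0],0],[[0,0,0],[0,0,0],0],[[0,0,0],[0,0,0],0],[[0,0,0],[0,0,0],0],[[0,0,0],[0,0,0],0]]' 60
python3 -c "
from plan import *
s=get_state();print(s['t'],s['qpos'],s['contact_force'])
p,r=cur();print('grasp',(p-r.as_matrix()[:,2]*.008).round(4))
m=camera_model('wrist');snap('wrist','w2.png')
"
```

```text
t: 5.32
eef_pos: [0.5144, -0.3202, 0.0943]
eef_rot: [-2.095, -1.57, -0.741]
contact_force: [1.5, 0.3, 0.3]
grip_width: 0.818
gripper_force: 0.0
t: 6.08
eef_pos: [0.5142, -0.3239, 0.0971]
eef_rot: [-2.102, -1.571, -0.742]
contact_force: [-0.7, -4.3, 6.9]
grip_width: 0.336
gripper_force: 60.4
6.075 [ 0.2894402   0.91397329  0.8005179   1.62864333 -1.06710718  1.57631402
  1.18103959] [-0.73266464 -4.25681615  6.88860475]
grasp [ 0.5128 -0.3288  0.1033]
```

View pics/w2.png

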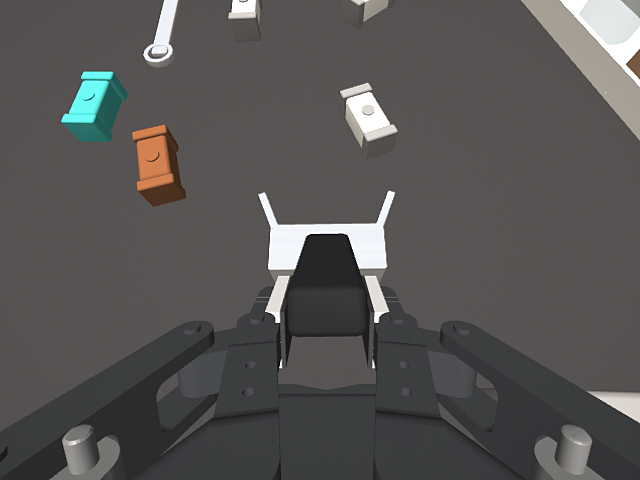

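```bash
cat >> plan.py <<'E'
OFF=None
def sw_now():
    p,r=cur(); return p,r
E
python3 - <<'E'
from plan import *
p,r=cur(); m=camera_model('wrist');T=np.array(m['world_from_camera'])
print('cam in tool',r.inv().apply(T[:3,3]-p).round(3))
L=atz('wrist',262,194,.045,m);Q=atz('wrist',391,192,.045,m);print(L.round(4),Q.round(4))
mid=(L+Q)/2;d=Q-L;h=np.degrees(np.arctan2(d[1],d[0]))+90;print('head',h,'w',np.linalg.norm(d))
f=np.array([np.cos(np.radians(h)),np.sin(np.radians(h)),0]);o=mid-.0247*f;o[2]=0;print('origin',o.round(4),'pen',w2p(o).round(4),'in tool',r.inv().apply(o-p).round(4))
M=r.as_matrix();print('tool head',np.degrees(np.arctan2(M[1,2],M[0,2])),'yhead',np.degrees(np.arctan2(M[1,1],M[0,1]))+90,'lean',np.degrees(np.arccos(-M[2,2])))
# cart A check
print('A',w2p(atz('wrist',368,110,.028,m)))
E
```

```text
cam in tool [ 0.066 -0.    -0.155]
[ 0.4909 -0.2305  0.045 ] [ 0.582  -0.2558  0.045 ]
head 74.48391989429975 w 0.0945495461280548
origin [ 0.5299 -0.267   0.    ] pen [-0.4351  0.0225] in tool [-0.0159  0.0002  0.1125]
tool head 74.47759391577449 yhead 73.77801718324879 lean 39.3416116833462
A [-0.31393322 -0.01463335]
```

```bash
python3 -m handwheel '[[[0,0,0],[0,0,0],0.6],[[0,0,0],[0,0,0],0.6],[[0.003,0,0],[0,0.09,0],0.6],[[0.003,0,0],[0,0.09,0],0.6],[[0,0,-0.01],[0,0,0],0.6]]' 70
python3 -m handwheel '[[[0,0,0],[0,0,0],0],[[0,0,0],[0,0,0],0],[[0,0,0],[0,0,0],0],[[0,0,0],[0,0,0],0],[[0,0,0],[0,0,0],0]]' 70
cat > st.py <<'E'
from plan import *
s=get_state();p,r=cur();M=r.as_matrix()
print('t',s['t'],'q',s['qpos'].round(2),'F',np.round(s['contact_force'],1))
print('tcp',p.round(4),'pen',w2p(p).round(4),'head',np.degrees(np.arctan2(M[1,2],M[0,2])).round(1),np.degrees(np.arctan2(M[1,1],M[0,1])).round(1)+90,'lean',np.degrees(np.arccos(-M[2,2])).round(1))
E
python3 - <<'E'
exec(open('st.py').read())
snap('wrist','w3.png');m=camera_model('wrist')
for k in ['sweeper','cart1']:
    for q in find_in('wrist',k)[:4]:
        e=np.array(q['extent'])*[640,480,640,480];print(k,round(q['p'],2),e.round())
E
```

```text
t: 6.75
eef_pos: [0.5128, -0.3236, 0.0964]
eef_rot: [-1.967, -1.465, -0.909]
contact_force: [-0.3, -0.2, 0.5]
grip_width: 0.598
gripper_force: 0.0
t: 7.38
eef_pos: [0.5144, -0.323, 0.0986]
eef_rot: [-1.965, -1.47, -0.911]
contact_force: [0.1, -0.8, 2.2]
grip_width: 0.339
gripper_force: 69.2
t 7.375 q [ 0.4   0.98  0.72  1.56 -1.11  1.72  1.21] F [ 0.1 -0.8  2.2]
tcp [ 0.5144 -0.323   0.0986] pen [-0.4933  0.0219] head 74.4 73.9 lean 50.2
sweeper 0.96 [262. 217. 395. 323.]
cart1 0.88 [ 79. 120. 141. 180.]
cart1 0.71 [340.  40. 389.  88.]
cart1 0.7 [235.  50. 270. 100.]
cart1 0.63 [144. 163. 190. 236.]
```

View pics/w3.png

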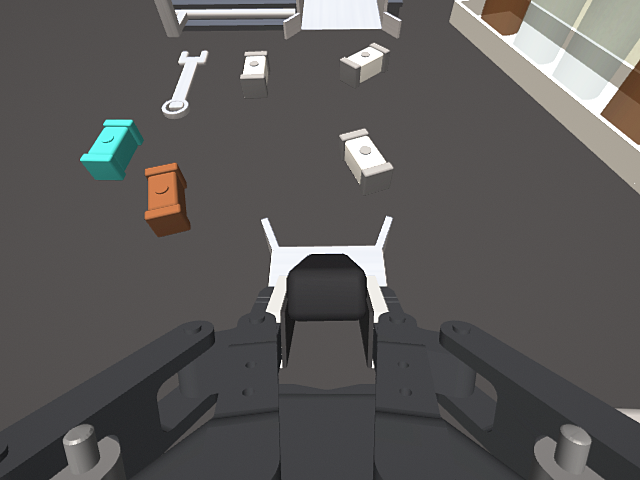

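```bash
cat >> plan.py <<'E'
def sweep(wps,z,lean,g=0,off=.058,start=None):
    """wps: (blade px, blade py, rel heading deg, n)"""
    W=[]
    for x,y,h,n in wps:
        o=p2w(x,y); a=np.radians(PY+h); t=o-off*np.array([np.cos(a),np.sin(a)]); W.append((np.r_[t,z],Rt(PY+h,lean),n))
    return rows(W,g,start)
E
python3 - <<'E'
from plan import *
m=camera_model('wrist');p,r=cur()
for n,u,v,z in [('tipL',264,219,.045),('tipR',390,218,.045),('lipL',290,31,.024),('lipR',396,31,.024),('A',366,150,.028),('B',254,63,.028),('C',364,55,.028),('wring',176,106,.005),('wfork',194,56,.005)]:
    print(n,w2p(atz('wrist',u,v,z,m)).round(3))
e=sweep([(-.4,-.016,0,3),(-.175,-.018,0,9),(-.05,0,0,5)],.0986,50.2)
E
```

```text
tipL [-0.411  0.07 ]
tipR [-0.411 -0.025]
lipL [-0.057  0.074]
lipR [-0.061 -0.075]
A [-0.314 -0.015]
B [-0.151  0.113]
C [-0.134 -0.025]
wring [-0.204  0.205]
wfork [-0.086  0.21 ]
[[[0.038,0.063,0.045],[-0.002,0.0,-0.003],0],[[0.038,0.063,0.045],[-0.002,0.0,-0.003],0],[[0.038,0.063,0.045],[-0.002,0.0,-0.003],0],[[0.08,0.001,0.096],[0.0,0.0,0.0],0],[[0.08,0.001,0.096],[0.0,0.0,0.0],0],[[0.08,0.001,0.096],[0.0,0.0,0.0],0],[[0.08,0.001,0.096],[0.0,0.0,0.0],0],[[0.08,0.001,0.096],[0.0,0.0,0.0],0]]
[[[0.08,0.001,0.096],[0.0,0.0,0.0],0],[[0.08,0.001,0.096],[0.0,0.0,0.0],0],[[0.08,0.001,0.096],[0.0,0.0,0.0],0],[[0.08,0.001,0.096],[0.0,0.0,0.0],0],[[0.08,-0.018,0.096],[0.0,0.0,0.0],0],[[0.08,-0.018,0.096],[0.0,0.0,0.0],0],[[0.08,-0.018,0.096],[0.0,0.0,0.0],0],[[0.08,-0.018,0.096],[0.0,0.0,0.0],0]]
[[[0.08,-0.018,0.096],[0.0,0.0,0.0],0]]
```

```bash
python3 -m handwheel '[[[0.04,0.063,0.045],[-0.002,0,-0.003],0],[[0.04,0.063,0.045],[-0.002,0,-0.003],0],[[0.04,0.063,0.045],[-0.002,0,-0.003],0],[[0.08,0,0.096],[0,0,0],0],[[0.08,0,0.096],[0,0,0],0],[[0.08,0,0.096],[0,0,0],0],[[0.08,0,0.096],[0,0,0],0],[[0.08,0,0.096],[0,0,0],0]]'
python3 -m handwheel '[[[0.08,0,0.096],[0,0,0],0],[[0.08,0,0.096],[0,0,0],0],[[0.08,0,0.096],[0,0,0],0],[[0.08,0,0.096],[0,0,0],0]]'
python3 - <<'E'
exec(open('st.py').read())
snap('wrist','w4.png');m=camera_model('wrist');snap('scene')
for n in ['wrist','scene']:
  for k in ['cart1']:
    for q in find_in(n,k)[:6]:
        e=np.array(q['extent'])*[640,480,640,480];print(n,round(q['p'],2),e.round(),w2p(atz(n,(e[0]+e[2])/2,(e[1]+e[3])/2,.014)).round(3))
sweep([(-.05,0,0,5),(.028,0,0,4)],p[2],50)
E
```

```text
t: 8.52
eef_pos: [0.5954, -0.177, 0.099]
eef_rot: [-1.965, -1.478, -0.92]
contact_force: [-0.7, -2.8, 0.5]
grip_width: 0.336
gripper_force: 69.3
t: 9.02
eef_pos: [0.623, -0.0813, 0.0991]
eef_rot: [-1.965, -1.478, -0.92]
contact_force: [-0.7, -2.0, 1.8]
grip_width: 0.335
gripper_force: 69.3
t 9.025 q [ 0.09  0.82  0.55  1.77 -1.26  1.41  1.02] F [-0.7 -2.   1.8]
tcp [ 0.623  -0.0813  0.0991] pen [-0.231  -0.0159] head 73.9 73.9 lean 50.2
wrist 0.98 [138. 204. 202. 290.] [-0.153  0.115]
wrist 0.9 [308. 195. 355. 245.] [-0.124 -0.019]
wrist 0.89 [311. 168. 384. 210.] [-0.087 -0.034]
scene 0.75 [296. 272. 320. 290.] [-0.126 -0.017]
scene 0.66 [308. 285. 324. 306.] [-0.084 -0.038]
scene 0.52 [316. 232. 338. 252.] [-0.154  0.115]
scene 0.52 [300. 178. 327. 198.] [-0.296  0.248]
[[[0.079,-0.015,0.095],[0.0,-0.001,0.0],0],[[0.079,-0.015,0.095],[0.0,-0.001,0.0],0],[[0.079,-0.015,0.095],[0.0,-0.001,0.0],0],[[0.079,-0.015,0.095],[0.0,-0.001,0.0],0],[[0.08,-0.015,0.094],[0.0,-0.001,0.0],0],[[0.063,-0.001,0.074],[0.0,0.0,0.0],0],[[0.063,-0.001,0.074],[0.0,0.0,0.0],0],[[0.063,-0.001,0.074],[0.0,0.0,0.0],0]]
[[[0.063,-0.001,0.074],[0.0,0.0,0.0],0]]
```

View pics/w4.png

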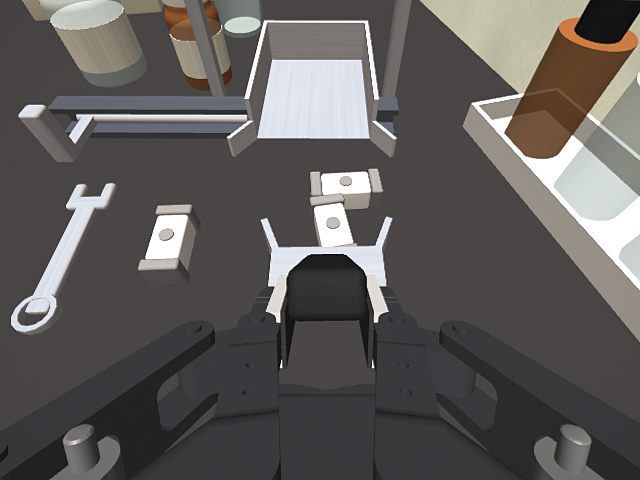

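```bash
python3 -m handwheel '[[[0.08,-0.01,0.095],[0,0,0],0],[[0.08,-0.01,0.095],[0,0,0],0],[[0.08,-0.01,0.095],[0,0,0],0],[[0.08,-0.01,0.095],[0,0,0],0]]'
python3 - <<'E'
exec(open('st.py').read())
snap('wrist','w5.png')
for n in ['wrist']:
  for k in ['cart1']:
    for q in find_in(n,k)[:6]:
        e=np.array(q['extent'])*[640,480,640,480];print(n,round(q['p'],2),e.round(),w2p(atz(n,(e[0]+e[2])/2,(e[1]+e[3])/2,.014)).round(3))
sweep([(.028,0,0,6)],.099,50)
E
```

```text
t: 9.72
eef_pos: [0.6427, 0.0129, 0.0993]
eef_rot: [-1.969, -1.477, -0.92]
contact_force: [0.7, -2.4, -0.1]
grip_width: 0.338
gripper_force: 69.7
t 9.725 q [ 0.06  0.75  0.36  1.83 -1.28  1.22  0.94] F [ 0.7 -2.4 -0.1]
tcp [0.6427 0.0129 0.0993] pen [-0.135  -0.0089] head 73.7 73.7 lean 50.1
wrist 0.89 [119. 312. 183. 402.] [-0.143  0.113]
wrist 0.86 [335. 166. 407. 240.] [-0.005 -0.047]
wrist 0.58 [318. 194. 352. 245.] [-0.025 -0.014]
[[[0.054,-0.006,0.065],[0.0,-0.001,0.0],0],[[0.054,-0.006,0.065],[0.0,-0.001,0.0],0],[[0.054,-0.006,0.065],[0.0,-0.001,0.0],0],[[0.054,-0.006,0.065],[0.0,-0.001,0.0],0],[[0.054,-0.006,0.065],[0.0,-0.001,0.0],0],[[0.054,-0.006,0.065],[0.0,-0.001,0.0],0]]
```

View pics/w5.png

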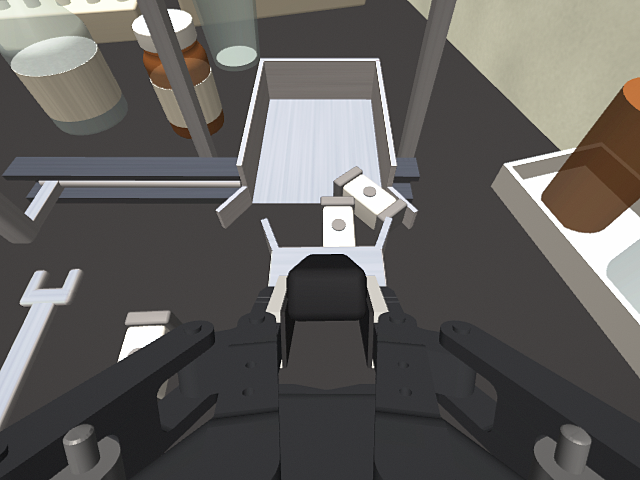

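```bash
python3 -m handwheel '[[[0.055,-0.01,0.065],[0,0,0],0],[[0.055,-0.01,0.065],[0,0,0],0],[[0.055,-0.01,0.065],[0,0,0],0]]'
python3 - <<'E'
exec(open('st.py').read())
snap('wrist')
for n in ['wrist']:
  for k in ['cart1']:
    for q in find_in(n,k)[:6]:
        e=np.array(q['extent'])*[640,480,640,480];print(n,round(q['p'],2),e.round(),w2p(atz(n,(e[0]+e[2])/2,(e[1]+e[3])/2,.014)).round(3))
sweep([(.03,0,0,4)],.099,50)
E
```

```text
t: 10.2
eef_pos: [0.6513, 0.0623, 0.0994]
eef_rot: [-1.971, -1.476, -0.92]
contact_force: [0.2, -1.5, 0.1]
grip_width: 0.335
gripper_force: 69.8
t 10.2 q [ 0.06  0.72  0.25  1.84 -1.28  1.11  0.9 ] F [ 0.2 -1.5  0.1]
tcp [0.6513 0.0623 0.0994] pen [-0.0852 -0.0035] head 73.7 73.7 lean 50.1
wrist 0.97 [319. 195. 353. 248.] [ 0.022 -0.009]
wrist 0.61 [351. 175. 398. 247.] [ 0.034 -0.044]
[[[0.043,-0.002,0.053],[0.0,-0.001,0.0],0],[[0.043,-0.002,0.053],[0.0,-0.001,0.0],0],[[0.043,-0.002,0.053],[0.0,-0.001,0.0],0],[[0.043,-0.002,0.053],[0.0,-0.001,0.0],0]]
```

```bash
python3 -m handwheel '[[[0.045,-0.002,0.055],[0,0,0],0],[[0.045,-0.002,0.055],[0,0,0],0],[[0.045,-0.002,0.055],[0,0,0],0],[[0.045,-0.002,0.055],[0,0,0],0],[[0,0,0],[0,0,0],0]]'
python3 - <<'E'
exec(open('st.py').read())
snap('wrist','w6.png')
for n in ['wrist']:
  for k in ['cart1']:
    for q in find_in(n,k)[:6]:
        e=np.array(q['extent'])*[640,480,640,480];print(n,round(q['p'],2),e.round(),w2p(atz(n,(e[0]+e[2])/2,(e[1]+e[3])/2,.014)).round(3))
# back out to blade px -.12, lift
e=sweep([(-.10,0,0,4)],.0995,50)
E
```

```text
t: 10.92
eef_pos: [0.6646, 0.1231, 0.0995]
eef_rot: [-1.961, -1.48, -0.919]
contact_force: [0.3, -0.7, -3.2]
grip_width: 0.335
gripper_force: 69.5
t 10.925 q [ 0.06  0.72  0.11  1.84 -1.28  1.    0.84] F [ 0.3 -0.7 -3.2]
tcp [0.6646 0.1231 0.0995] pen [-0.023   0.0005] head 74.2 74.1 lean 50.3
wrist 0.94 [320. 193. 355. 245.] [ 0.082 -0.009]
wrist 0.73 [349. 174. 399. 248.] [ 0.091 -0.042]
[[[-0.106,0.0,-0.128],[0.0,-0.001,0.0],0],[[-0.106,0.0,-0.128],[0.0,-0.001,0.0],0],[[-0.106,0.0,-0.128],[0.0,-0.001,0.0],0],[[-0.106,0.0,-0.128],[0.0,-0.001,0.0],0]]
```

View pics/w6.png

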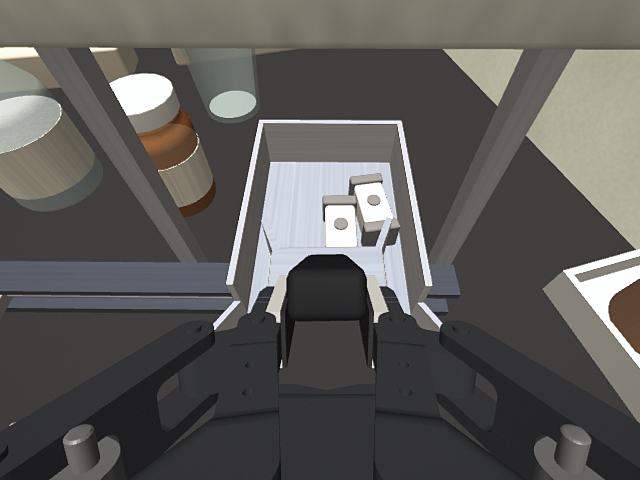

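```bash
python3 -m handwheel '[[[-0.105,0,-0.128],[0,0,0],0],[[-0.105,0,-0.128],[0,0,0],0],[[-0.105,0,-0.128],[0,0,0],0],[[-0.105,0,-0.128],[0,0,0],0],[[0.115,0,-0.096],[0,0,0],0],[[0.115,0,-0.096],[0,0,0],0],[[0.05,0,-0.04],[0,0,0],0]]' 100
python3 - <<'E'
exec(open('st.py').read())
for q in (snap('wrist'),find_in('wrist','cart1'))[1][:4]:
        e=np.array(q['extent'])*[640,480,640,480];print(round(q['p'],2),e.round(),w2p(atz('wrist',(e[0]+e[2])/2,(e[1]+e[3])/2,.014)).round(3))
e=sweep([(-.188,.127,-20,5)],p[2],50)
E
```

```text
t: 11.9
eef_pos: [0.629, -0.0073, 0.1746]
eef_rot: [-1.966, -1.48, -0.922]
contact_force: [1.2, 0.2, -4.0]
grip_width: 0.333
gripper_force: 99.0
t 11.9 q [ 0.2   0.61  0.22  1.82 -1.11  1.21  0.8 ] F [ 1.2  0.2 -4. ]
tcp [ 0.629  -0.0073  0.1746] pen [-0.1582 -0.0013] head 73.8 73.9 lean 50.2
0.74 [ 54. 213. 265. 264.] [-0.02   0.184]
0.67 [340. 142. 374. 193.] [ 0.093 -0.041]
0.66 [322. 156. 345. 205.] [ 0.069 -0.01 ]
0.49 [260. 220. 395. 322.] [-0.061 -0.002]
[[[-0.054,-0.148,-0.066],[-0.051,-0.001,0.043],0],[[-0.061,-0.142,-0.073],[-0.051,-0.001,0.043],0],[[-0.067,-0.135,-0.081],[-0.051,-0.001,0.043],0],[[-0.073,-0.127,-0.088],[-0.051,-0.001,0.043],0],[[-0.078,-0.119,-0.094],[-0.051,-0.001,0.043],0]]
```

Lifted (weight ~4 N shows). Moving behind the last cartridge.

```bash
python3 -m handwheel '[[[-0.055,-0.148,-0.066],[-0.05,0,0.043],0],[[-0.06,-0.142,-0.073],[-0.05,0,0.043],0],[[-0.067,-0.135,-0.081],[-0.05,0,0.043],0],[[-0.073,-0.127,-0.088],[-0.05,0,0.043],0],[[-0.078,-0.12,-0.094],[-0.05,0,0.043],0],[[0,0,0],[0,0,0],0]]'
python3 - <<'E'
exec(open('st.py').read())
snap('wrist','w7.png');snap('scene','s7.png');snap('side','d7.png')
for n in ['scene','side','wrist']:
  for k in ['cart1','wrench']:
    for q in find_in(n,k)[:4]:
        e=np.array(q['extent'])*[640,480,640,480];print(n,k,round(q['p'],2),e.round(),w2p(atz(n,(e[0]+e[2])/2,(e[1]+e[3])/2,.014)).round(3))
print([proj('wrist',[*p2w(x,y),.014]).round() for x,y in [(-.151,.114),(-.204,.205)]])
e=sweep([(-.188,.127,-20,4)],.101,50)
E
```

```text
t: 12.75
eef_pos: [0.4596, -0.0473, 0.1727]
eef_rot: [-2.265, -1.146, -1.051]
contact_force: [0.3, 0.3, -3.5]
grip_width: 0.333
gripper_force: 99.8
t 12.75 q [ 0.36  0.34  0.26  2.31 -1.26  1.04  0.97] F [ 0.3  0.3 -3.5]
tcp [ 0.4596 -0.0473  0.1727] pen [-0.2433  0.1506] head 54.4 53.9 lean 50.1
scene cart1 0.82 [356. 306. 382. 327.] [ 0.064 -0.006]
scene cart1 0.78 [361. 320. 385. 342.] [ 0.094 -0.034]
scene cart1 0.71 [153. 139. 216. 170.] [-0.707  0.116]
scene cart1 0.67 [318. 217. 423. 362.] [0.025 0.061]
scene wrench 0.46 [327. 214. 362. 229.] [-0.152  0.203]
side cart1 0.74 [378. 269. 399. 287.] [-0.284  0.252]
side cart1 0.73 [375. 238. 393. 256.] [-0.37   0.169]
side cart1 0.68 [310. 267. 330. 290.] [-0.149  0.117]
side cart1 0.55 [216. 286. 245. 310.] [ 0.069 -0.007]
side wrench 0.88 [327. 284. 361. 315.] [-0.141  0.213]
side wrench 0.7 [318. 315. 332. 337.] [-0.044  0.233]
wrist cart1 0.9 [341.  98. 376. 144.] [ 0.068 -0.013]
wrist cart1 0.85 [307. 233. 337. 251.] [-0.115  0.109]
wrist cart1 0.78 [348.  84. 390. 124.] [ 0.101 -0.043]
wrist cart1 0.74 [215.  44. 270. 137.] [0.204 0.132]
wrist wrench 0.74 [211. 236. 252. 318.] [-0.124  0.211]
[array([329., 270.]), array([254., 348.])]
[[[-0.07,0.001,0.058],[-0.001,-0.001,-0.001],0],[[-0.07,0.001,0.058],[-0.001,-0.001,-0.001],0],[[-0.07,0.001,0.058],[-0.001,-0.001,-0.001],0],[[-0.07,0.001,0.058],[-0.001,-0.001,-0.001],0]]
```

View pics/w7.png

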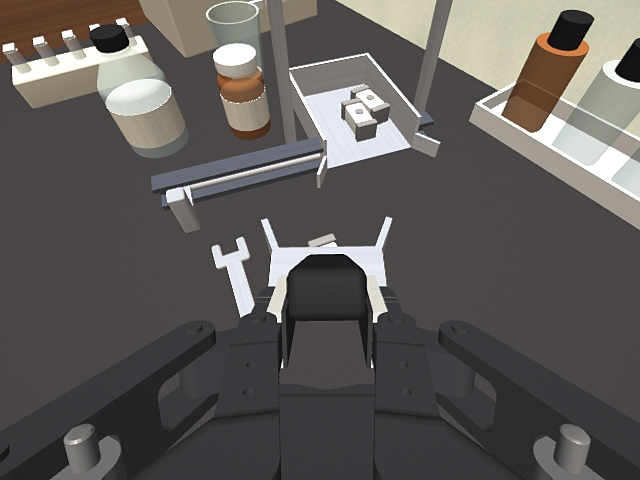

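```bash
python3 -m handwheel '[[[-0.08,0,0.046],[0,0,0],0],[[-0.07,0,0.058],[0,0,0],0],[[-0.07,0,0.058],[0,0,0],0],[[-0.066,0,0.056],[0,0,0],0],[[0,0,0],[0,0,0],0]]'
python3 - <<'E'
exec(open('st.py').read())
snap('side','d8.png');snap('scene','s8.png');snap('wrist')
for n in ['scene','side','wrist']:
  for k in ['cart1','wrench','sweeper']:
    for q in find_in(n,k)[:4]:
        e=np.array(q['extent'])*[640,480,640,480];print(n,k,round(q['p'],2),e.round(),w2p(atz(n,(e[0]+e[2])/2,(e[1]+e[3])/2,.014)).round(3))
e=sweep([(-.07,.03,-20,8)],.099,50)
E
```

```text
t: 13.82
eef_pos: [0.4602, -0.05, 0.1015]
eef_rot: [-2.262, -1.148, -1.055]
contact_force: [0.2, -0.2, -3.1]
grip_width: 0.333
gripper_force: 99.8
t 13.825 q [ 0.76  0.52 -0.18  2.3  -1.29  0.83  1.12] F [ 0.2 -0.2 -3.1]
tcp [ 0.4602 -0.05    0.1015] pen [-0.2458  0.1492] head 54.4 54.0 lean 50.2
scene cart1 0.8 [361. 322. 387. 345.] [ 0.099 -0.038]
scene cart1 0.76 [270. 186. 295. 204.] [-0.357  0.171]
scene cart1 0.67 [314. 233. 338. 251.] [-0.158  0.114]
scene cart1 0.56 [308. 179. 326. 197.] [-0.288  0.254]
scene wrench 0.72 [324. 208. 360. 230.] [-0.163  0.204]
scene sweeper 0.61 [295. 185. 339. 249.] [-0.226  0.168]
side cart1 0.74 [311. 266. 329. 289.] [-0.15   0.115]
side cart1 0.62 [204. 286. 225. 314.] [ 0.101 -0.033]
side cart1 0.59 [218. 286. 245. 308.] [ 0.064 -0.008]
side cart1 0.51 [375. 241. 396. 258.] [-0.363  0.179]
side wrench 0.82 [326. 284. 364. 317.] [-0.141  0.217]
side sweeper 0.3 [183. 199. 336. 357.] [-0.031 -0.004]
wrist cart1 0.96 [351.  39. 395.  79.] [ 0.093 -0.038]
wrist cart1 0.79 [340.  46. 380.  99.] [ 0.07  -0.009]
wrist cart1 0.62 [299. 187. 361. 248.] [-0.142  0.11 ]
wrist cart1 0.52 [173. 404. 217. 448.] [-0.267  0.244]
wrist wrench 0.73 [188. 194. 250. 330.] [-0.154  0.211]
wrist wrench 0.3 [130. 102. 315. 189.] [-0.012  0.183]
wrist sweeper 0.84 [261. 218. 394. 323.] [-0.192  0.13 ]
[[[0.058,0.033,0.072],[-0.001,0.0,0.0],0],[[0.058,0.033,0.072],[-0.001,0.0,0.0],0],[[0.058,0.033,0.072],[-0.001,0.0,0.0],0],[[0.058,0.033,0.072],[-0.001,0.0,0.0],0],[[0.058,0.033,0.072],[-0.001,0.0,0.0],0],[[0.058,0.032,0.072],[-0.001,0.0,0.0],0],[[0.058,0.032,0.072],[-0.001,0.0,0.0],0],[[0.058,0.032,0.072],[-0.001,0.0,0.0],0]]
```

```bash
python3 -m handwheel '[[[0.052,0.033,0.078],[0,0,0],0],[[0.058,0.033,0.074],[0,0,0],0],[[0.058,0.033,0.072],[0,0,0],0],[[0.058,0.033,0.072],[0,0,0],0],[[0.058,0.033,0.072],[0,0,0],0]]'
python3 - <<'E'
exec(open('st.py').read())
print(get_state()['qpos'][4])
snap('scene');snap('wrist','w9.png')
for n in ['scene','wrist']:
  for k in ['cart1','wrench']:
    for q in find_in(n,k)[:4]:
        e=np.array(q['extent'])*[640,480,640,480];print(n,k,round(q['p'],2),e.round(),w2p(atz(n,(e[0]+e[2])/2,(e[1]+e[3])/2,.014)).round(3))
e=sweep([(-.07,.025,-20,3),(-.02,0,0,4)],.0995,50)
E
```

```text
t: 15.05
eef_pos: [0.5419, 0.0066, 0.0988]
eef_rot: [-2.261, -1.15, -1.055]
contact_force: [-1.2, -1.9, 0.5]
grip_width: 0.334
gripper_force: 100.3
t 15.05 q [ 0.85  0.63 -0.55  2.2  -1.28  0.57  0.97] F [-1.2 -1.9  0.5]
tcp [0.5419 0.0066 0.0988] pen [-0.1688  0.0863] head 54.4 54.1 lean 50.2
-1.2791343635334076
scene cart1 0.77 [363. 320. 384. 341.] [ 0.094 -0.031]
scene cart1 0.64 [359. 312. 388. 327.] [ 0.079 -0.006]
scene cart1 0.45 [271. 185. 286. 202.] [-0.37   0.169]
scene cart1 0.36 [304. 214. 345. 281.] [-0.15   0.097]
scene wrench 0.46 [325. 206. 361. 229.] [-0.163  0.211]
wrist cart1 0.78 [328.  73. 375. 126.] [ 0.088 -0.036]
wrist cart1 0.75 [315.  89. 359. 149.] [ 0.06  -0.007]
wrist cart1 0.56 [259. 201. 343. 250.] [-0.068  0.075]
wrist wrench 0.89 [115. 282. 167. 400.] [-0.126  0.21 ]
wrist wrench 0.56 [ 29.   1. 447. 278.] [0.064 0.104]
[[[0.062,0.04,0.071],[-0.002,-0.001,-0.001],0],[[0.062,0.04,0.071],[-0.002,-0.001,-0.001],0],[[0.062,0.04,0.071],[-0.002,-0.001,-0.001],0],[[0.047,0.033,0.057],[0.064,0.0,-0.054],0],[[0.045,0.039,0.054],[0.064,0.0,-0.054],0],[[0.043,0.045,0.052],[0.064,0.0,-0.054],0],[[0.04,0.051,0.048],[0.064,0.0,-0.054],0]]
```

Run:
```python
from plan import *
im=cv2.imread('pics/w9.png')[:,:,::-1].astype(int)
c=im[185:262:4,225:420:4]
for row in c: print(''.join('#' if p.min()>190 and p[2]<=p[0]+2 else ('b' if p.min()>150 and p[2]>p[0]+2 else ('g' if p.min()>115 and p[2]<=p[0] else '.')) for p in row))
for u,v in [(259,225),(300,203),(343,230)]: print(w2p(atz('wrist',u,v,.02)).round(3))
```

```text
.............b...................................
.............b...................................
.................................................
.............g...................................
.............g...................................
.............gg..................................
............ggg..................................
...........ggg###g...............................
..........ggg.######.............................
.........bbg.#########..................bb.......
........ggbb#####ggg####................bb.......
..........bb#####ggg######g#...........bb........
..........bb#####bg.#####gggg..........bb........
...........bbg###########ggg...........bb........
...........bbggg########gggg..........bb.........
............bbggggg#####ggg...........bb.........
............bbbbbbbbbbbbbbbbbbbbbbbbbbb#.........
............bbbbbbbbbbbbbbbbbbbbbbbbbbbb.........
............bbbbbbbb...........bbbbbbbbb.........
............bbbbbbb..............bbbbbbb.........
[-0.06   0.109]
[-0.049  0.069]
[-0.089  0.045]
```

Run:
```python
from plan import *
e=sweep([(-.105,.02,-20,3),(-.05,.0,0,4)],.0993,50)
```

```text
[[[0.028,0.068,0.031],[-0.002,-0.001,-0.001],0],[[0.028,0.068,0.032],[-0.002,-0.001,-0.001],0],[[0.028,0.068,0.032],[-0.002,-0.001,-0.001],0],[[0.05,0.025,0.059],[0.064,0.0,-0.054],0],[[0.048,0.032,0.057],[0.064,0.0,-0.054],0],[[0.046,0.038,0.055],[0.064,0.0,-0.054],0],[[0.044,0.044,0.052],[0.064,0.0,-0.054],0]]
```

```bash
python3 -m handwheel '[[[0.028,0.068,0.032],[0,0,0],0],[[0.028,0.068,0.032],[0,0,0],0],[[0.028,0.068,0.032],[0,0,0],0],[[0.05,0.025,0.059],[0.064,0,-0.054],0],[[0.048,0.032,0.057],[0.064,0,-0.054],0]]'
cat > look.py <<'E'
exec(open('st.py').read())
snap('wrist','w10.png')
im=cv2.imread('pics/w10.png')[:,:,::-1].astype(int)
for row in im[150:262:4,215:440:4]: print(''.join('#' if p.min()>190 and p[2]<=p[0]+2 else ('b' if p.min()>150 and p[2]>p[0]+2 else ('g' if p.min()>115 and p[2]<=p[0] else '.')) for p in row))
for q in find_in('wrist','cart1')[:4]:
    e=np.array(q['extent'])*[640,480,640,480];print(round(q['p'],2),e.round(),w2p(atz('wrist',(e[0]+e[2])/2,(e[1]+e[3])/2,.014)).round(3))
print('lips',[proj('wrist',[*p2w(x,y),.024]).round() for x,y in [(-.033,.088),(0,.063),(0,-.063),(-.033,-.088)]])
E
python3 - <<'E'
exec(open('look.py').read())
e=sweep([(-.04,.0,0,3)],.0995,50)
E
```

```text
t: 15.98
eef_pos: [0.6175, 0.0206, 0.0988]
eef_rot: [-2.116, -1.325, -0.987]
contact_force: [-2.1, -3.5, 4.6]
grip_width: 0.327
gripper_force: 100.9
t 15.975 q [ 0.67  0.71 -0.45  1.95 -1.02  0.7   0.75] F [-2.1 -3.5  4.6]
tcp [0.6175 0.0206 0.0988] pen [-0.1345  0.0175] head 64.3 64.2 lean 50.1
......#b..bbbbbbbbbbbbbbgggggggg......b.....#b...........
......#b..bbbbbbbbbbbbbbgggggg....bbbbbb.....b...........
......gb..bbbbbbbbbbbbbb........bbbbbbbb.................
.......b..bbbbbbbbbbbbbb........bbbbbbbb.................
.......b..bbbbbbbbbbbbbb........bbbbbbbbb....g...........
.......b..bbbbbbbbbbbbbb........bbbbbbbbb................
..........bbbbbbbbbbbbbb....bbbbbbbbbbbbb................
..........bbbbbbbbbbbbbbbbbbbbbbbbbbbbbbbb..bb...........
..........bbbbbbbbbbbbbbbbbbbbbbbbbbbbbbbb....b..........
..........bbbbbbbbbbbbbbbbbbbbbbbbbbbbbbbb.ggg.bb........
......b.g.bbbbbbbbbbbbbbbbbbbbbbbbbbbbbbbbbgg.g..b.......
####ggg.g.bbbbbbbbbbbbbbbbbbbbbbbbbbbbbbbbbgggggg.bb.....
g......bb.bbbbbbbbbbbbbbbbbbbbbbbbbg........gg.g.g.......
.......b...bbbggbbbbbbbbbbbg..................ggg
[... 476 characters left out ...]
.g.........bgg########ggg.............bb..............
..............bbgg######gggg.............bb..............
..............bbgggg###ggggg.g.bbbbbbbbbbb...............
..............gbbbbbbbbbbbbbbbbbbbbbbbbbbb...............
..............#bbbbbbbbb.........bbbbbbbbb...............
..............bbbbbbbb............bbbbbbbb...............
0.82 [249. 197. 334. 249.] [-0.028  0.029]
0.58 [321.  99. 366. 156.] [ 0.094 -0.042]
0.57 [302. 116. 341. 176.] [ 0.068 -0.013]
lips [array([220., 231.]), array([249., 197.]), array([387., 179.]), array([425., 203.])]
[[[0.04,0.016,0.047],[0.042,-0.001,-0.035],0],[[0.04,0.02,0.046],[0.042,-0.001,-0.035],0],[[0.039,0.023,0.045],[0.042,-0.001,-0.035],0]]
```

```bash
python3 -m handwheel '[[[0.036,0.033,0.043],[0.042,0,-0.035],0],[[0.038,0.035,0.045],[0.042,0,-0.035],0],[[0.039,0.033,0.047],[0.042,0,-0.035],0]]'
python3 - <<'E'
exec(open('look.py').read())
e=sweep([(.032,-.004,0,6)],.0997,50)
E
```

```text
t: 16.45
eef_pos: [0.6478, 0.0461, 0.0987]
eef_rot: [-1.964, -1.475, -0.916]
contact_force: [-2.8, -2.8, 4.3]
grip_width: 0.33
gripper_force: 100.8
t 16.45 q [ 0.57  0.77 -0.4   1.8  -0.87  0.83  0.67] F [-2.8 -2.8  4.3]
tcp [0.6478 0.0461 0.0987] pen [-0.1017 -0.0046] head 74.2 74.0 lean 50.2
........bg...bbbbbbbbbbbbb.######.g######b...gb..........
........b....bbbbbbbbbbbbb.##gg##.g#####gg....b..........
........b....bbbbbbbbbbbbb.#bggg#bggggggggg...b..........
.......#b....bbbbbbbbbbbbbb###b##bgggg........b..........
.......b#....bbbbbbbbbbbbbb######gg...........bg.........
.......bg....bbbbbbbbbbbbbb######gb.......b...b#.........
.......b....bbbbbbbbbbbbbbb######gb.......b...#b.........
.......b....bbbbbbbbbbbbbbggggggggb.......b....b.........
......bb....bbbbbbbbbbbbbb.g......b..bbbbbb....b.........
......b#....bbbbbbbbbbbbbb........bbbbbbbbb....b.........
......b.....bbbbbbbbbbbbbb........bbbbbbbbbb...b#........
......b.....bbbbbbbbbbbbbb........bbbbbbbbbb...b#........
...........bbbbbbbbbbbbbbb........bbbbbbbbbb.............
...........bbbggbbbbbbbbbbbbbbbbbbbbbbbbbbbb.......
[... 537 characters left out ...]
......bbgg######gggg.............bb..........b...
..............bbgggg###ggggggggggggg.bbbbb...............
.g............gbbbbbbbbbbbbbbbbbbbbbbbbbbb...............
..............#bbbbbbbbb.........bbbbbbbbb...............
..g...........bbbbbbbb............bbbbbbbb...............
0.9 [250. 200. 334. 250.] [0.    0.025]
0.17 [  2.   0. 122. 154.] [0.236 0.33 ]
lips [array([208., 251.]), array([246., 218.]), array([395., 218.]), array([432., 251.])]
[[[0.04,-0.001,0.047],[0.0,-0.001,0.0],0],[[0.04,-0.001,0.047],[0.0,-0.001,0.0],0],[[0.04,-0.001,0.047],[0.0,-0.001,0.0],0],[[0.04,-0.001,0.047],[0.0,-0.001,0.0],0],[[0.04,-0.001,0.047],[0.0,-0.001,0.0],0],[[0.04,-0.001,0.047],[0.0,-0.001,0.0],0]]
```

```bash
python3 -m handwheel '[[[0.03,0.015,0.036],[0,0,0],0],[[0.04,0.01,0.047],[0,0,0],0],[[0.04,0,0.047],[0,0,0],0],[[0.04,0,0.047],[0,0,0],0]]'
python3 - <<'E'
exec(open('look.py').read())
e=sweep([(.032,-.004,0,3)],.0997,50)
E
```

```text
t: 17.05
eef_pos: [0.6654, 0.0908, 0.099]
eef_rot: [-1.963, -1.476, -0.916]
contact_force: [-0.7, -2.0, 2.0]
grip_width: 0.33
gripper_force: 100.6
t 17.05 q [ 0.51  0.78 -0.43  1.79 -0.9   0.78  0.63] F [-0.7 -2.   2. ]
tcp [0.6654 0.0908 0.099 ] pen [-0.0539 -0.0092] head 74.2 74.0 lean 50.2
.......b....bbbbbbbbbbbbbbbbbbbbbbbbbggbb...b#...........
.......b....bbbbbbbbbbbbbbbbbbbggggggggbb...#b...........
......#b....bbbbbbbbbbbbbbbbbbb.gg...ggbbb...b...........
......b#....bbbbbbbbbbbbbbbbbbb.g######bbb...b...........
......b.....bbbbbbbbbbbbbbbbbbb.g######bbb...b...........
......b....bbbbbbbbbbbbbbgggggggg##bgg##bb...b...........
......b....bbbbbbbbbbbbbbgggggggg##ggg##bb...b#..........
.....bb....bbbbbbbbbbbbbbg######.###.b##gb...bb..........
.....b#....bbbbbbbbbbbbbb#######..#######b...#b..........
.....b.....bbbbbbbbbbbbbb#######.g#######b....b..........
.....b.....bbbbbbbbbbbbbb##ggg##.g#######gb...b..........
....bb....bbbbbbbbbbbbbbb##gggg#g.ggggggggg...b..........
....b#....bbbbbbbbbbbbbbb###.b##gbgggggggg....b#.........
....bg....bbbbggbbbbbbbbb#######gb............bb....
[... 480 characters left out ...]
....bgg########gggg....bbbbbbbbbbb....b........
..b.....bbb...bbgg######gggg..bbbbbbbbbbbbbb....b........
........bbbbbbbbgggg####ggg...b##bbbg###bb.b.............
........bbbbbbgbbbbbbbbbbbbbbbbbbbbbbbbbbb.b.............
........bbbbbb#bbbbbbbbb.........bbbbbbbbbbb.............
........bbbbbb#bbbbbbbb...........bbbbbbbb.bb............
0.86 [310. 170. 344. 242.] [ 0.07  -0.007]
0.77 [336. 150. 383. 223.] [ 0.094 -0.037]
0.64 [251. 199. 334. 250.] [0.049 0.024]
lips [array([192., 308.]), array([235., 268.]), array([401., 268.]), array([442., 309.])]
[[[0.029,-0.006,0.033],[-0.002,-0.002,-0.001],0],[[0.029,-0.006,0.032],[-0.002,-0.002,-0.001],0],[[0.029,-0.006,0.032],[-0.002,-0.002,-0.001],0]]
```

```bash
python3 -m handwheel '[[[0.03,0,0.036],[0,0,0],0],[[0.035,0,0.042],[0,0,0],0],[[0.035,0,0.042],[0,0,0],0],[[0,0,0],[0,0,0],0]]'
python3 - <<'E'
exec(open('look.py').read())
snap('scene');snap('side')
for n in ['scene','side']:
  for q in find_in(n,'cart1')[:5]:
    e=np.array(q['extent'])*[640,480,640,480];print(n,round(q['p'],2),w2p(atz(n,(e[0]+e[2])/2,(e[1]+e[3])/2,.014)).round(3))
e=sweep([(-.10,-.004,0,4),(-.3,-.04,0,6)],.1,50)
E
```

```text
t: 17.65
eef_pos: [0.6733, 0.1223, 0.0989]
eef_rot: [-1.96, -1.478, -0.915]
contact_force: [-0.4, 0.2, -3.5]
grip_width: 0.328
gripper_force: 100.0
t 17.65 q [ 0.46  0.79 -0.44  1.78 -0.91  0.74  0.61] F [-0.4  0.2 -3.5]
tcp [0.6733 0.1223 0.0989] pen [-0.0214 -0.0081] head 74.4 74.2 lean 50.3
.......gb....................................b...........
.......b#....................................b...........
.......b.....................................b...........
.......b............gggggggggggggggg.........bb..........
.......b....bbbbbbbbbbbbbbbbbbbbbbbbggggbb...#b..........
......bb....bbbbbbbbbbbbbbbbggggbbbbgggggggg..b..........
......bg....bbbbbbbbbbbbbbbbgggggggg##g...g...b..........
......b.....bbbbbbbbbbbbbbbbg#g...gg#######...b..........
......b....bbbbbbbbbbbbbbbbb#######.#######...bg.........
.....bb....bbbbbbbbbbbbbbbbb#######.##gg###...b#.........
.....b#....bbbbbbbbbbbbbbbb###gg#####gggg##...bb.........
.....bg....bbbbbbbbbbbbbbbb##ggg##g###ggb#g...#b.........
.....b.....bbbbbbbbbbbbbbbb##.gg##.#######g....b.........
.....b.....bbbggbbbbbbbbbbb#######.#######b....b...
[... 1030 characters left out ...]
1.])]
scene 0.71 [0.067 0.023]
scene 0.67 [ 0.105 -0.034]
scene 0.56 [ 0.102 -0.016]
scene 0.54 [-0.292  0.242]
scene 0.54 [-0.344  0.175]
side 0.82 [-0.282  0.245]
side 0.71 [-0.362  0.176]
side 0.67 [0.064 0.018]
side 0.66 [ 0.101 -0.01 ]
side 0.51 [ 0.107 -0.043]
[[[-0.107,-0.007,-0.13],[-0.001,-0.001,-0.001],0],[[-0.107,-0.006,-0.13],[-0.001,-0.001,-0.001],0],[[-0.107,-0.006,-0.13],[-0.001,-0.001,-0.001],0],[[-0.107,-0.006,-0.13],[-0.001,-0.001,-0.001],0],[[-0.107,0.03,-0.128],[0.0,0.0,0.0],0],[[-0.107,0.03,-0.128],[0.0,0.0,0.0],0],[[-0.107,0.03,-0.128],[0.0,0.0,0.0],0],[[-0.107,0.03,-0.128],[0.0,0.0,0.0],0]]
[[[-0.107,0.03,-0.128],[0.0,0.0,0.0],0],[[-0.107,0.03,-0.128],[0.0,0.0,0.0],0]]
```

```bash
python3 -m handwheel '[[[-0.06,-0.003,-0.072],[0,0,0],0],[[-0.107,-0.006,-0.128],[0,0,0],0],[[-0.107,-0.006,-0.128],[0,0,0],0],[[-0.107,-0.006,-0.128],[0,0,0],0],[[-0.107,-0.006,-0.128],[0,0,0],0],[[-0.107,0.03,-0.128],[0,0,0],0],[[-0.107,0.03,-0.128],[0,0,0],0],[[-0.107,0.03,-0.128],[0,0,0],0]]'
python3 -m handwheel '[[[-0.107,0.03,-0.128],[0,0,0],0],[[-0.107,0.03,-0.128],[0,0,0],0],[[0,0,0],[0,0,0],0]]'
python3 - <<'E'
exec(open('st.py').read())
snap('scene');snap('side')
for n in ['scene','side']:
  for q in find_in(n,'cart1')[:5]:
    e=np.array(q['extent'])*[640,480,640,480];print(n,round(q['p'],2),w2p(atz(n,(e[0]+e[2])/2,(e[1]+e[3])/2,.014)).round(3))
E
```

```text
t: 18.95
eef_pos: [0.6159, -0.1285, 0.0988]
eef_rot: [-1.964, -1.475, -0.917]
contact_force: [0.3, 1.0, -2.3]
grip_width: 0.331
gripper_force: 100.0
t: 19.32
eef_pos: [0.6094, -0.1987, 0.0989]
eef_rot: [-1.97, -1.472, -0.919]
contact_force: [1.2, -2.3, 1.9]
grip_width: 0.333
gripper_force: 100.6
t 19.325 q [ 0.81  0.84 -0.25  1.58 -0.69  1.17  0.74] F [ 1.2 -2.3  1.9]
tcp [ 0.6094 -0.1987  0.0989] pen [-0.3476 -0.0352] head 73.8 73.6 lean 50.1
scene 0.85 [ 0.105 -0.012]
scene 0.84 [0.067 0.023]
scene 0.67 [-0.347  0.174]
scene 0.6 [-0.294  0.248]
scene 0.49 [ 0.102 -0.035]
side 0.76 [-0.356  0.179]
side 0.7 [ 0.107 -0.013]
side 0.64 [0.069 0.023]
side 0.6 [-0.287  0.246]
side 0.47 [ 0.113 -0.041]
```

```bash
python3 -m handwheel '[[[0,0,0],[0,0,0],0.5],[[0,0,0],[0,0,0],0.9],[[0,0,0],[0,0,0],0.9],[[0,0,-0.1],[0,0,0],0.9],[[0,0,-0.15],[0,0,0],0.9],[[0,0,-0.2],[0,0,0],0.9],[[0,0,-0.2],[0,0,0],0.9],[[0,0,0],[0,0,0],0.9]]'
python3 - <<'E'
exec(open('st.py').read())
for n in ['wrist','side','scene']:
  snap(n,n+'11.png')
  for k in ['sweeper','bolt_knob']:
   for q in find_in(n,k)[:2]:
    e=np.array(q['extent'])*[640,480,640,480];print(n,k,round(q['p'],2),e.round())
  for P in [(-.05,.252,.071),(-.05,.252,.052),(-.05,.252,.0)]: print(proj(n,[*p2w(*P[:2]),P[2]]).round())
E
```

```text
t: 20.52
eef_pos: [0.5824, -0.295, 0.1838]
eef_rot: [-1.972, -1.477, -0.918]
contact_force: [-0.1, 0.5, -0.4]
grip_width: 0.902
gripper_force: 0.0
t 20.525 q [ 0.89  0.79 -0.21  1.44 -0.63  1.4   0.69] F [-0.1  0.5 -0.4]
tcp [ 0.5824 -0.295   0.1838] pen [-0.4475 -0.0357] head 73.7 73.7 lean 50.0
wrist bolt_knob 0.77 [123.  66. 265. 108.]
[127.  73.]
[133.  86.]
[149. 116.]
side sweeper 0.75 [298. 186. 341. 243.]
side bolt_knob 0.54 [316. 313. 332. 337.]
[333. 316.]
[332. 320.]
[332. 332.]
scene sweeper 0.78 [225. 215. 281. 275.]
scene bolt_knob 0.46 [385. 218. 396. 236.]
[386. 216.]
[385. 220.]
[383. 229.]
```

Run:
```python
from plan import *
p,r=cur()
Q=Rt(74,12);K=np.r_[p2w(-.05,.252),.052];print(K)
rows([(p+[-.03,0,.10],r,2),(np.r_[grip(K,Q)[:2],.24],Q,10)],0.9)
```

```text
[0.41538018 0.16649753 0.052     ]
[[[0.179,-0.073,-0.175],[0.0,0.0,0.0],0.9],[[0.179,-0.073,-0.175],[0.0,0.0,0.0],0.9],[[0.112,-0.128,0.168],[-0.001,-0.064,0.0],0.9],[[0.123,-0.129,0.16],[-0.001,-0.064,0.0],0.9],[[0.133,-0.129,0.151],[-0.001,-0.064,0.0],0.9],[[0.143,-0.129,0.142],[-0.001,-0.064,0.0],0.9],[[0.152,-0.129,0.132],[-0.001,-0.064,0.0],0.9],[[0.161,-0.129,0.121],[-0.001,-0.064,0.0],0.9]]
[[[0.169,-0.129,0.11],[-0.001,-0.064,0.0],0.9],[[0.176,-0.129,0.098],[-0.001,-0.064,0.0],0.9],[[0.182,-0.13,0.086],[-0.001,-0.064,0.0],0.9],[[0.187,-0.13,0.074],[-0.001,-0.064,0.0],0.9]]
```

```bash
python3 -m handwheel '[[[0.18,-0.073,-0.175],[0,0,0],0.9],[[0.18,-0.073,-0.175],[0,0,0],0.9],[[0.112,-0.128,0.168],[0,-0.064,0],0.9],[[0.123,-0.129,0.16],[0,-0.064,0],0.9],[[0.133,-0.129,0.151],[0,-0.064,0],0.9],[[0.143,-0.129,0.142],[0,-0.064,0],0.9],[[0.152,-0.129,0.132],[0,-0.064,0],0.9],[[0.16,-0.129,0.121],[0,-0.064,0],0.9]]'
python3 -m handwheel '[[[0.169,-0.129,0.11],[0,-0.064,0],0.9],[[0.176,-0.129,0.098],[0,-0.064,0],0.9],[[0.182,-0.13,0.086],[0,-0.064,0],0.9],[[0.187,-0.13,0.074],[0,-0.064,0],0.9],[[0,0,0],[0,0,0],0.9]]'
python3 - <<'E'
exec(open('st.py').read())
im=snap('wrist','w12.png')
for k in ['bolt_knob','wrench']:
   for q in find_in('wrist',k)[:3]:
    e=np.array(q['extent'])*[640,480,640,480];print(k,round(q['p'],2),e.round())
for P in [(-.05,.252,.071),(-.05,.252,.052),(-.05,.252,.0)]: print(proj('wrist',[*p2w(*P[:2]),P[2]]).round())
E
```

```text
t: 21.98
eef_pos: [0.4697, -0.0137, 0.2571]
eef_rot: [-2.24, -1.688, -0.536]
contact_force: [0.7, 1.0, -0.5]
grip_width: 0.897
gripper_force: 0.0
t: 22.6
eef_pos: [0.4128, 0.172, 0.2416]
eef_rot: [-2.389, -1.819, -0.245]
contact_force: [0.3, -0.5, 0.6]
grip_width: 0.903
gripper_force: 0.0
t 22.6 q [ 0.19  0.07 -0.55  2.1  -0.17  0.87 -0.52] F [ 0.3 -0.5  0.6]
tcp [0.4128 0.172  0.2416] pen [-0.0454  0.256 ] head 75.7 74.6 lean 11.9
bolt_knob 0.68 [311.  37. 640. 276.]
bolt_knob 0.66 [330. 200. 351. 261.]
wrench 0.9 [348. 266. 381. 384.]
wrench 0.36 [330. 199. 350. 261.]
[328. 250.]
[328. 248.]
[328. 244.]
```

View pics/w12.png

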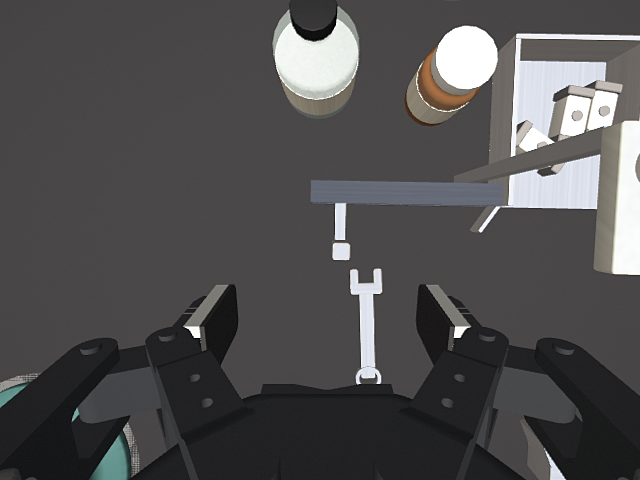

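Run:
```python
from plan import *
k=atz('wrist',341,251,.071);print('knob',k.round(4),w2p(k).round(4))
for n,u,v,z in [('barrel',311,202,.037),('barrelback',311,181,.037),('mouthL',508,205,.05),('lip',476,232,.024)]: print(n,w2p(atz('wrist',u,v,z)).round(4))
tri_=tri([ray('wrist',341,251),ray('scene',170+560/2.6,150+179/2.6),ray('side',150+415/2.3,160+347/2.3)]);print(tri_,w2p(tri_))
Q=Rt(74,12);K=np.r_[k[:2],.052]
rows([(grip(K,Q,.06),Q,3),(grip(K,Q),Q,4)],0.9)
```

```text
knob [0.4271 0.1622 0.071 ] [-0.0509  0.2395]
barrel [-0.001   0.2709]
barrelback [0.0216 0.2708]
mouthL [-0.0047  0.0646]
lip [-0.0341  0.0859]
[0.4264212  0.16417247 0.07753254] [-0.04919167  0.24074582]
[[[-0.066,0.023,0.221],[-0.001,0.001,0.0],0.9],[[-0.066,0.023,0.221],[-0.001,0.001,0.0],0.9],[[-0.067,0.022,0.221],[-0.001,0.001,0.0],0.9],[[0.0,0.0,0.075],[0.0,0.0,0.0],0.9],[[0.0,0.0,0.075],[0.0,0.0,0.0],0.9],[[0.0,0.0,0.075],[0.0,0.0,0.0],0.9],[[0.0,0.0,0.075],[0.0,0.0,0.0],0.9]]
```

```bash
python3 -m handwheel '[[[-0.066,0.023,0.221],[0,0,0],0.9],[[-0.066,0.023,0.221],[0,0,0],0.9],[[-0.067,0.022,0.221],[0,0,0],0.9],[[0,0,0.075],[0,0,0],0.8],[[0,0,0.075],[0,0,0],0.7],[[0,0,0.075],[0,0,0],0.7],[[0,0,0.075],[0,0,0],0.7],[[0,0,0],[0,0,0],0.6]]'
python3 -m handwheel '[[[0,0,0],[0,0,0],0],[[0,0,0],[0,0,0],0],[[0,0,0],[0,0,0],0],[[0,0,0],[0,0,0],0],[[0,0,0],[0,0,0],0]]' 40
python3 - <<'E'
exec(open('st.py').read())
g=p-M[:,2]*.008;print('grasp',w2p(g),g[2])
W=[];x0,y0=w2p(g)
for f,L,n in [(.5,25,6),(1,45,10)]:
    Q=Rt(74,L);W.append((grip(np.r_[p2w(-.0505,y0+f*(.092-y0)),.0525],Q),Q,n))
rows(W,0)
E
```

```text
t: 23.75
eef_pos: [0.4265, 0.1646, 0.0437]
eef_rot: [-2.398, -1.808, -0.243]
contact_force: [-0.3, -0.4, 0.5]
grip_width: 0.6
gripper_force: 0.0
t: 24.38
eef_pos: [0.4274, 0.1643, 0.045]
eef_rot: [-2.399, -1.808, -0.246]
contact_force: [-2.5, -1.4, 5.7]
grip_width: 0.196
gripper_force: 39.8
t 24.375 q [ 0.06  0.45 -0.43  2.24  0.03  0.37 -0.64] F [-2.5 -1.4  5.7]
tcp [0.4274 0.1643 0.045 ] pen [-0.0488  0.2398] head 75.0 74.0 lean 11.9
grasp [-0.05045065  0.23977517] 0.05279222962984194
[[[0.001,0.062,0.0],[-0.001,0.036,0.0],0],[[0.001,0.062,0.0],[-0.001,0.036,0.0],0],[[0.001,0.062,0.0],[-0.001,0.036,0.0],0],[[0.001,0.062,0.0],[-0.001,0.036,0.0],0],[[0.001,0.062,0.0],[-0.001,0.036,0.0],0],[[0.001,0.062,0.0],[-0.001,0.036,0.0],0],[[0.002,0.037,0.0],[0.0,0.034,0.0],0],[[0.002,0.037,0.0],[0.0,0.034,0.0],0]]
[[[0.002,0.037,0.0],[0.0,0.034,0.0],0],[[0.002,0.037,0.0],[0.0,0.034,0.0],0],[[0.002,0.037,0.0],[0.0,0.034,0.0],0],[[0.002,0.037,0.0],[0.0,0.034,0.0],0],[[0.002,0.037,0.0],[0.0,0.034,0.0],0],[[0.002,0.037,0.0],[0.0,0.034,0.0],0],[[0.002,0.037,0.0],[0.0,0.034,0.0],0],[[0.002,0.037,0.0],[0.0,0.034,0.0],0]]
```

```bash
python3 -m handwheel '[[[0.001,0.062,0],[0,0.036,0],0],[[0.001,0.062,0],[0,0.036,0],0],[[0.001,0.062,0],[0,0.036,0],0],[[0.001,0.062,0],[0,0.036,0],0],[[0.001,0.062,0],[0,0.036,0],0],[[0.001,0.062,0],[0,0.036,0],0]]'
python3 - <<'E'
exec(open('st.py').read())
g=p-M[:,2]*.008;print('grasp',w2p(g),g[2])
Q=Rt(74,45);rows([(grip(np.r_[p2w(-.0505,.092),.0525],Q),Q,9)],0)
E
```

```text
t: 25.12
eef_pos: [0.5, 0.1471, 0.0457]
eef_rot: [-2.262, -1.707, -0.5]
contact_force: [1.3, 8.7, -0.8]
grip_width: 0.195
gripper_force: 39.0
t 25.125 q [ 0.47  0.62 -0.69  2.14 -0.07  0.33 -0.3 ] F [ 1.3  8.7 -0.8]
tcp [0.5    0.1471 0.0457] pen [-0.0453  0.1653] head 74.5 74.1 lean 25.0
grasp [-0.04867074  0.16524816] 0.05297989543168605
[[[0.0,0.041,-0.001],[0.0,0.037,0.0],0],[[0.0,0.041,-0.001],[0.0,0.037,0.0],0],[[0.001,0.041,-0.001],[0.0,0.037,0.0],0],[[0.001,0.041,-0.001],[0.0,0.037,0.0],0],[[0.001,0.041,-0.001],[0.0,0.037,0.0],0],[[0.001,0.041,-0.001],[0.0,0.037,0.0],0],[[0.001,0.041,0.0],[0.0,0.037,0.0],0],[[0.001,0.041,0.0],[0.0,0.037,0.0],0]]
[[[0.001,0.041,0.0],[0.0,0.037,0.0],0]]
```

```bash
python3 -m handwheel '[[[0,0.03,0],[0,0.06,0],0],[[0,0.03,0],[0,0.06,0],0],[[0,0.04,0],[0,0.06,0],0],[[0,0.045,0],[0,0.06,0],0],[[0,0.05,0],[0,0.05,0],0],[[0,0.05,0],[0,0.04,0],0],[[0,0.05,0],[0,0,0],0]]'
python3 - <<'E'
exec(open('st.py').read())
g=p-M[:,2]*.008;print('grasp',w2p(g),g[2])
E
```

```text
t: 26.0
eef_pos: [0.5554, 0.1318, 0.046]
eef_rot: [-2.027, -1.529, -0.833]
contact_force: [0.6, 8.4, 4.7]
grip_width: 0.193
gripper_force: 39.0
t 26.0 q [ 0.86  0.98 -0.97  2.04 -0.08  0.34 -0.  ] F [0.6 8.4 4.7]
tcp [0.5554 0.1318 0.046 ] pen [-0.0448  0.1078] head 74.5 74.2 lean 44.9
grasp [-0.0504031   0.10773835] 0.05164229061076736
```

```bash
python3 -m handwheel '[[[0,0.03,0],[0,0,0],0],[[0,0.025,0],[0,0,0],0],[[0,0.02,0],[0,0,0],0],[[0,0.01,0],[0,0,0],0],[[0,0,0],[0,0,0],0]]'
python3 - <<'E'
exec(open('st.py').read())
g=p-M[:,2]*.008;print('grasp',w2p(g),g[2])
E
```

```text
t: 26.62
eef_pos: [0.5708, 0.1273, 0.0459]
eef_rot: [-2.027, -1.532, -0.83]
contact_force: [-2.0, 6.8, 7.9]
grip_width: 0.193
gripper_force: 39.9
t 26.625 q [ 0.85  0.98 -0.96  2.   -0.08  0.37 -0.  ] F [-2.   6.8  7.9]
tcp [0.5708 0.1273 0.0459] pen [-0.0449  0.0918] head 74.6 74.3 lean 44.8
grasp [-0.05050724  0.09174173] 0.05162199264510049
```

Nominally home; press gently on against the stop.

```bash
python3 -m handwheel '[[[0,0.012,0],[0,0,0],0],[[0,0.012,0],[0,0,0],0],[[0,0.012,0],[0,0,0],0],[[0,0,0],[0,0,0],0]]'
python3 -c "
exec(open('st.py').read())
g=p-M[:,2]*.008;print('grasp',w2p(g),g[2])"
python3 -m handwheel '[[[0,0.015,0],[0,0,0],0],[[0,0.015,0],[0,0,0],0],[[0,0,0],[0,0,0],0],[[0,0,0],[0,0,0],0]]'
python3 - <<'E'
exec(open('st.py').read())
g=p-M[:,2]*.008;print('grasp',w2p(g),g[2])
E
```

```text
t: 27.12
eef_pos: [0.5708, 0.1273, 0.0457]
eef_rot: [-2.017, -1.534, -0.817]
contact_force: [-18.9, -0.8, 20.7]
grip_width: 0.192
gripper_force: 41.7
t 27.125 q [ 0.85  0.99 -0.96  1.99 -0.08  0.39 -0.  ] F [-18.9  -0.8  20.7]
tcp [0.5708 0.1273 0.0457] pen [-0.0448  0.0918] head 75.8 74.9 lean 44.8
grasp [-0.05042657  0.09163724] 0.051336402095116744
t: 27.62
eef_pos: [0.5707, 0.1276, 0.0454]
eef_rot: [-2.009, -1.535, -0.806]
contact_force: [-32.7, -8.2, 32.4]
grip_width: 0.192
gripper_force: 43.5
t 27.625 q [ 0.84  0.99 -0.96  1.98 -0.08  0.41 -0.  ] F [-32.7  -8.2  32.4]
tcp [0.5707 0.1276 0.0454] pen [-0.0446  0.0919] head 76.8 75.4 lean 44.8
grasp [-0.05023338  0.09164909] 0.05108397408345268
```

```bash
python3 -m handwheel '[[[0,-0.03,0],[0,0,0],0],[[0,-0.03,0],[0,0,0],0],[[0,0,0],[0,0,0],0]]'
python3 -m handwheel '[[[0,0,0],[0,0,0],0.4],[[0,0,0],[0,0,0],0.5],[[0,0,0],[0,0,0],0.5],[[0,0,-0.1],[0,0,0],0.5],[[0,0,-0.2],[0,0,0],0.5],[[0,0,-0.2],[0,0,0],0.5],[[0,0,-0.2],[0,0,0],0.5],[[0,0,0],[0,0,0],0.5]]'
python3 - <<'E'
exec(open('st.py').read())
for n in ['wrist','scene','side']:
  snap(n,n+'13.png')
  for k in ['cart1','sweeper','wrench','jar','bolt_knob']:
   for q in find_in(n,k)[:4]:
    e=np.array(q['extent'])*[640,480,640,480];print(n,k,round(q['p'],2),e.round().tolist(),w2p(atz(n,(e[0]+e[2])/2,(e[1]+e[3])/2,.014)).round(3))
  print([proj(n,[*p2w(-.05,.092),.071]).round()])
im=cv2.imread('pics/scene13.png');d=cv2.absdiff(im,cv2.imread('pics/scene0.png')).max(2)
nb,_,st,_=cv2.connectedComponentsWithStats((cv2.medianBlur(d,3)>35).astype(np.uint8))
print([s.tolist() for s in st[1:] if s[4]>15])
E
```

```text
t: 28.0
eef_pos: [0.5707, 0.1274, 0.0457]
eef_rot: [-2.026, -1.532, -0.828]
contact_force: [-2.9, 7.9, 5.8]
grip_width: 0.192
gripper_force: 40.3
t: 29.0
eef_pos: [0.5482, 0.0258, 0.1446]
eef_rot: [-2.04, -1.529, -0.834]
contact_force: [0.1, -0.8, -1.0]
grip_width: 0.5
gripper_force: 0.0
t 29.0 q [ 1.12  0.83 -1.08  1.98 -0.11  0.64  0.04] F [ 0.1 -0.8 -1. ]
tcp [0.5482 0.0258 0.1446] pen [-0.1486  0.0856] head 73.8 73.7 lean 44.5
wrist cart1 0.97 [423.0, 98.0, 449.0, 155.0] [ 0.103 -0.04 ]
wrist cart1 0.66 [396.0, 101.0, 425.0, 156.0] [ 0.1  -0.01]
wrist cart1 0.6 [351.0, 120.0, 416.0, 177.0] [0.068 0.025]
wrist wrench 0.98 [158.0, 264.0, 213.0, 449.0] [-0.157  0.204]
wrist jar 0.58 [242.0, 19.0, 301.0, 137.0] [0.194 0.163]
wrist bolt_knob 0.69 [307.0, 174.0, 486.0, 242.0] [-0.012  0.02 ]
[array([324., 207.])]
scene cart1 0.84 [367.0, 315.0, 393.0, 337.0] [ 0.101 -0.012]
scene cart1 0.77 [363.0, 301.0, 388.0, 317.0] [0.067 0.023]
scene cart1 0.53 [366.0, 326.0, 385.0, 344.0] [ 0.105 -0.039]
scene sweeper 0.79 [225.0, 215.0, 282.0, 276.0] [-0.316 -0.016]
scene sweeper 0.48 [317.0, 22
[... 799 characters left out ...]
[180.0, 196.0, 326.0, 360.0] [-0.019 -0.017]
side bolt_knob 0.63 [235.0, 274.0, 289.0, 304.0] [-0.011  0.03 ]
side bolt_knob 0.51 [335.0, 152.0, 376.0, 185.0] [-0.599 -0.141]
[array([288., 280.])]
[[216, 0, 55, 142, 2979], [300, 0, 139, 68, 3549], [565, 0, 75, 123, 3950], [364, 39, 5, 4, 16], [598, 110, 39, 57, 799], [225, 113, 6, 7, 22], [583, 117, 13, 7, 28], [266, 139, 20, 26, 158], [267, 155, 25, 24, 227], [303, 178, 21, 16, 160], [277, 188, 15, 10, 87], [212, 196, 34, 30, 262], [321, 203, 9, 13, 59], [310, 217, 8, 10, 29], [382, 216, 7, 6, 33], [388, 229, 10, 8, 38], [316, 232, 23, 19, 222], [240, 235, 34, 33, 446], [298, 270, 13, 22, 222], [363, 284, 5, 5, 16], [362, 300, 31, 46, 826]]
```

```bash
python3 -c "
from station import *
print(finish_job())"
```

```text
the job is handed in; nothing more can be done
None
```

I handed the job in: all three cartridges are in the pen behind the bolt line, the sweeper stands upright clear of the pen, and the bolt is home against its stop, with the bystanders as found as far as the last pictures show, after about 29 s.

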